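# Varnish the toppled carved figures

## Robot

A 6-joint arm with a two-finger parallel gripper is mounted at the origin on the work surface. World frame = base frame: x ahead of the robot, y to its left, z up, the work surface at z = 0. Lengths are in mm, angles in degrees, forces in N, time in s.
With the tool pointing down it reaches from about 300 to 850 mm from the base axis. Payload 4.2 kg.
Tool frame: the origin (TCP) lies on the centre line of the jaws, within the pads' length; the fingertips stand 14 mm ahead of it and the grasp point (between the pads) lies 5 mm behind it; z points along the fingers, y is the line along which they close (so a half turn about z gives the same grasp; the last joint's range is limited). The gripper opens to 91 mm and grips with 3 to 60 N. Pads are 32 mm wide; open, the fingers measure 118 mm over their backs; the gripper's body (76 mm by 178 mm) begins 60 mm behind the grasp point.
Start: joints at [-78.438, 18.312, 89.639, -0, 72.044, -1.146], TCP at [126.493, -560.929, 227.976] pointing down, gripper open.
Joint ranges: [-177.97, 177.97], [-48.28, 115.42], [12.27, 149.76], [-77.06, 257.06], [2.81, 150.46], [-146.56, 146.56]. Speed limits (degrees/s): [147.25, 147.25, 180, 180, 180, 180].

## Interface

Orientations are given as [roll, pitch, yaw] about the fixed x, y, z axes, in that order (R = Rz(yaw) Ry(pitch) Rx(roll)).
In Python, from workcell import * gives the robot as it stands. The module is installed in compiled form; this text tells all that it offers.
- The arm moves only by the shell command python3 -m crank 'ROWS' [FORCE]. ROWS is JSON, a list of rows, each an object of numbers: "grip": the finger opening in m, from 0 to 0.0912; "x", "y", "z": the shift along the tool's x, y, z in m; "yaw": the turn about the tool's z in rad. In form: [{"grip": .., "x": .., "y": .., "z": .., "yaw": ..}, ...]. A call has exactly 5 rows; each row is the pose to reach, as a shift and turn from the pose commanded when the call began, along the tool's axes at that moment; what a row does not reach only later rows make up. A row lasts 1/12 s, in which the tool goes at most 41.7 mm and 7.16 degrees, less where a joint would pass 70% of its speed; a pose out of reach is approached as far as the arm can. A call with a gripper value outside its range is refused whole. The fingers move at their own pace and stop on an object; FORCE is the grip in N (left out, the last holds). Time passes only in rows, so rows that repeat a pose let the fingers close, or fill a call up. It gives the time, the measured TCP pose, the force, the opening and the grip force at its end, in the units of the state.
- state(): the state, without advancing time (a new reading comes with each control period).
- grab_frame(name): name is "scene" or "top" or "wrist"; returns the picture (384x512x3 uint8, red, green, blue); there is no depth.
- camera_model(name): a dict with "intrinsics" (3x3 intrinsics, pixels), "R" (3x3) and "t" (3): a world point X has camera coordinates R X + t. Camera axes: x right, y down, z forward; pixel columns grow to the right and rows downward; lengths in mm; the calibration is good to about 2 mm. The wrist camera is an equidistant fisheye: a pixel r from the principal point sees the ray r / f radians off the axis. A picture is of the moment at which its call begins: read the wrist's pose just before it. camera_model takes no time and is no camera call; for the wrist camera it gives the pose at the moment of the call.
- job_done(): hands the job in; it is judged then, once.
The state is a dict: "time_s": time; "qpos": joint angles; "qvel": joint speeds; "effort": joint torques, N m; "ee_pos": TCP position; "ee_rot": TCP orientation; "force": force on the tool from outside, world axes, zero at the start; "torque": the same for the moment, N m; "gripper_width": finger opening in mm; "gripper_force": force on a finger pad.
Only numpy, scipy, OpenCV 4.12 (cv2) and the standard library are available. Lean on these libraries where they do the work, as an engineer would, in place of code of your own. Each camera call takes 0.05 s, during which the arm holds its last target. There are 200 camera calls.

## Task

Stand all the toppled carved figures upright on the white spray board and let go of them. When they are all standing there, press the spray can's red nozzle cap fully down for a moment and let it spring back, then move every figure over to the steel drying board and leave it standing upright there. Leave the other things on the bench where they are.

Things in the scene. Friction and masses are not known exactly. Their poses are not given: they have to be found in the camera images.
- figure_red: Carved figure, white coat, red hat, 122 mm tall, 250 g; may be absent. Heavy square foot 60 x 60 x 12 mm, coat 36 mm across from 12 to 72 mm above the underside, head 34 mm, brim 36 mm across at 92 to 97 mm, pointed hat. Origin: centre of the underside; z from foot to hat. Lies on foot edge and brim, hat roughly to +y; 48 mm from the underside its axis is then 25 mm above the bench.
- figure_blue: Carved figure, yellow coat, blue hat, 122 mm tall, 250 g; may be absent. Heavy square foot 60 x 60 x 12 mm, coat 36 mm across from 12 to 72 mm above the underside, head 34 mm, brim 36 mm across at 92 to 97 mm, pointed hat. Origin: centre of the underside; z from foot to hat. Lies on foot edge and brim, hat roughly to +y; 48 mm from the underside its axis is then 25 mm above the bench.
- figure_green: Carved figure, brown coat, green hat, 122 mm tall, 250 g; may be absent. Heavy square foot 60 x 60 x 12 mm, coat 36 mm across from 12 to 72 mm above the underside, head 34 mm, brim 36 mm across at 92 to 97 mm, pointed hat. Origin: centre of the underside; z from foot to hat. Lies on foot edge and brim, hat roughly to +y; 48 mm from the underside its axis is then 25 mm above the bench.
- figure_yellow: Carved figure, blue coat, yellow hat, 122 mm tall, 250 g; may be absent. Heavy square foot 60 x 60 x 12 mm, coat 36 mm across from 12 to 72 mm above the underside, head 34 mm, brim 36 mm across at 92 to 97 mm, pointed hat. Origin: centre of the underside; z from foot to hat. Lies on foot edge and brim, hat roughly to +y; 48 mm from the underside its axis is then 25 mm above the bench.
- spray_board: White paper-lined board with brown varnish spots, fixed to the bench, 110 (x) x 340 (y) x 12 mm thick, top face 12 mm above its origin (centre of its underside). The can stands behind its long far (+x) edge. It may be on the left or on the right.
- drying_board: Dark steel drying board with thin pale steel lines across it, fixed to the bench, 110 (x) x 340 (y) x 12 mm thick, top face 12 mm above its origin (centre of its underside). On the side that the spray board is not.
- spray_can: Small white and blue spray can, 52 mm in diameter, fixed upright in a 64 mm wide wooden ring holder behind the spray board. Origin at the centre of the underside, on the bench; z up.
- nozzle_top (a point): Middle of the top face of the can's red sprung nozzle cap, 22 mm in diameter, 141 mm above the bench when up; it moves with the cap.
- nozzle (a joint): How far the nozzle cap is pressed down: 0 up, 0.006 m fully down. It springs back up by itself; fully down takes 5 N.
- sanding_block: Bystander: cork sanding block 70 x 40 x 22 mm; origin at the centre of its underside.
- glue_bottle: Bystander: white glue bottle with orange cap, 54 mm in diameter, 150 mm tall; origin at the centre of its underside.
- varnish_jar: Bystander: amber jar, 68 mm in diameter, 85 mm tall, behind the drying board; origin at the centre of its underside.
- mallet: Bystander: wooden mallet lying on its side, 250 mm long, 72 mm high; origin on the bench below the middle.
- chisel: Bystander: chisel lying flat, pale handle, 210 mm long, 24 mm high.
- gouge: Bystander: gouge lying flat, dark handle, 210 mm long, 24 mm high.
- offcut: Bystander: wood offcut 100 x 50 x 20 mm.

How it is judged (in metres and radians):
On the way, in this order (a step that is already met when the one before it is completed fails the run):
1. every figure stands upright on the spray board, released (angle between each of figure_red, figure_blue, figure_green, figure_yellow's own z axis and vertical below 0.12 rad and x of figure_red in the frame of spray_board between -0.05 and 0.05 m and y of figure_red in the frame of spray_board between -0.165 and 0.165 m and z of figure_red in the frame of spray_board between 0.006 and 0.018 m and x of figure_blue in the frame of spray_board between -0.05 and 0.05 m and y of figure_blue in the frame of spray_board between -0.165 and 0.165 m and z of figure_blue in the frame of spray_board between 0.006 and 0.018 m and x of figure_green in the frame of spray_board between -0.05 and 0.05 m and y of figure_green in the frame of spray_board between -0.165 and 0.165 m and z of figure_green in the frame of spray_board between 0.006 and 0.018 m and x of figure_yellow in the frame of spray_board between -0.05 and 0.05 m and y of figure_yellow in the frame of spray_board between -0.165 and 0.165 m and z of figure_yellow in the frame of spray_board between 0.006 and 0.018 m and linear speed of each of figure_red, figure_blue, figure_green, figure_yellow below 0.03 m/s and contact force between the fingers and figure_red below 0.1 N and contact force between the fingers and figure_blue below 0.1 N and contact force between the fingers and figure_green below 0.1 N and contact force between the fingers and figure_yellow below 0.1 N), for 0.2 s.
2. the nozzle cap is pressed fully down while every figure stands on the spray board (value of joint nozzle above 0.0045 m and angle between each of figure_red, figure_blue, figure_green, figure_yellow's own z axis and vertical below 0.12 rad and x of figure_red in the frame of spray_board between -0.05 and 0.05 m and y of figure_red in the frame of spray_board between -0.165 and 0.165 m and z of figure_red in the frame of spray_board between 0.006 and 0.018 m and x of figure_blue in the frame of spray_board between -0.05 and 0.05 m and y of figure_blue in the frame of spray_board between -0.165 and 0.165 m and z of figure_blue in the frame of spray_board between 0.006 and 0.018 m and x of figure_green in the frame of spray_board between -0.05 and 0.05 m and y of figure_green in the frame of spray_board between -0.165 and 0.165 m and z of figure_green in the frame of spray_board between 0.006 and 0.018 m and x of figure_yellow in the frame of spray_board between -0.05 and 0.05 m and y of figure_yellow in the frame of spray_board between -0.165 and 0.165 m and z of figure_yellow in the frame of spray_board between 0.006 and 0.018 m), for 0.05 s.
3. the nozzle cap is let up again (value of joint nozzle below 0.0015 m), for 0.1 s.
At the end, for the whole second after the job is handed in: Every figure that is present stands upright (within 0.12 rad) on the drying board, the middle of its foot over the board (at least 5 mm inside its edges), at rest and released; the nozzle cap is up (angle between each of figure_red, figure_blue, figure_green, figure_yellow's own z axis and vertical below 0.12 rad and x of figure_red in the frame of drying_board between -0.05 and 0.05 m and y of figure_red in the frame of drying_board between -0.165 and 0.165 m and z of figure_red in the frame of drying_board between 0.006 and 0.018 m and linear speed of each of figure_red, figure_blue, figure_green, figure_yellow below 0.03 m/s and contact force between the fingers and figure_red below 0.1 N and x of figure_blue in the frame of drying_board between -0.05 and 0.05 m and y of figure_blue in the frame of drying_board between -0.165 and 0.165 m and z of figure_blue in the frame of drying_board between 0.006 and 0.018 m and contact force between the fingers and figure_blue below 0.1 N and x of figure_green in the frame of drying_board between -0.05 and 0.05 m and y of figure_green in the frame of drying_board between -0.165 and 0.165 m and z of figure_green in the frame of drying_board between 0.006 and 0.018 m and contact force between the fingers and figure_green below 0.1 N and x of figure_yellow in the frame of drying_board between -0.05 and 0.05 m and y of figure_yellow in the frame of drying_board between -0.165 and 0.165 m and z of figure_yellow in the frame of drying_board between 0.006 and 0.018 m and contact force between the fingers and figure_yellow below 0.1 N and value of joint nozzle below 0.0015 m); the robot touches nothing.
It fails at once if a bystander was shifted by more than 50 mm (distance of any of sanding_block, glue_bottle, mallet, chisel, gouge, offcut, varnish_jar from where it was at the start of the episode above 0.05 m).
Of figure_red, figure_blue, figure_green, figure_yellow only 3 to 4 are there at a start; the rules pass over those that are not, and their reading is None.
At some moment in a run one of figure_red, figure_blue, figure_green, figure_yellow may be knocked a few centimetres aside while the robot is not near it.
Once in a run the grip may slacken for a moment while it holds something.
It also fails if it takes over 210 s, if anything falls off the work surface, if the arm or the gripper's body presses on something with over 40 N, if the wrist force passes 120 N, or if a joint passes its speed limit or range.

## Working session

There is one attempt and no reset: what is moved stays moved. The work goes in short steps, Python scripts to look and compute and a shell command to move; the robot and the scene stay as the last step left them, time stands still between calls to the robot, and variables do not carry over. Pictures are saved under pics/ and viewed, at most 14 in all, crops included, and the job is handed in when it is done.

```bash
mkdir -p pics
python3 - <<'E'
from workcell import *
import cv2,numpy as np
for n in("scene","top"):
    im=grab_frame(n);np.save(f"pics/{n}0.npy",im);cv2.imwrite(f"pics/{n}0.png",cv2.resize(im[:,:,::-1],(800,600)))
    c=camera_model(n);print(n,c)
print(state())
E
```

```text
scene {'intrinsics': array([[354.75345439,   0.        , 261.24373425],
       [  0.        , 354.75345439, 183.33936334],
       [  0.        ,   0.        ,   1.        ]]), 'R': array([[-0.39388781,  0.91902482, -0.01567728],
       [ 0.64461489,  0.26403863, -0.71746446],
       [-0.65522823, -0.29270632, -0.69641868]]), 't': array([ 231.92187403, -271.17589038, 1520.74734064])}
top {'intrinsics': array([[417.8822547 ,   0.        , 252.20079409],
       [  0.        , 417.8822547 , 179.46301392],
       [  0.        ,   0.        ,   1.        ]]), 'R': array([[ 0.01832944, -0.9996916 ,  0.01675491],
       [-0.98725364, -0.02074608, -0.15779689],
       [ 0.15809582, -0.01364902, -0.98732944]]), 't': array([ -35.18681175,  561.01965937, 1540.11142712])}
{'time_s': 0.1, 'qpos': array([-7.84382854e+01,  1.83470211e+01,  8.96960194e+01, -1.38261183e-04,
        7.20434110e+01, -1.14445508e+00]), 'qvel': array([-0.08746374, -0.15204664, -0.21547574, -0.07000258, -0.03299079,
        0.11257077]), 'effort': array([-1.29004843e-04, -4.13333166e+01, -2.32510847e+01,  7.28520867e-02,
        4.22398467e-02, -6.35377592e-05]), 'ee_pos': array([ 126.40609786, -560.52349959,  227.23694019]), 'ee_rot': array([-1.79913563e+02, -1.59527484e-03,  1.27062112e+01]), 'force': array([ 0.0884744 , -0.96556661, -0.83577352]), 'torque': array([ 0.00294941,  0.00291544, -0.00892785]), 'gripper_force': 0.0, 'gripper_width': 91.381965524105}
```

View pics/top0.png

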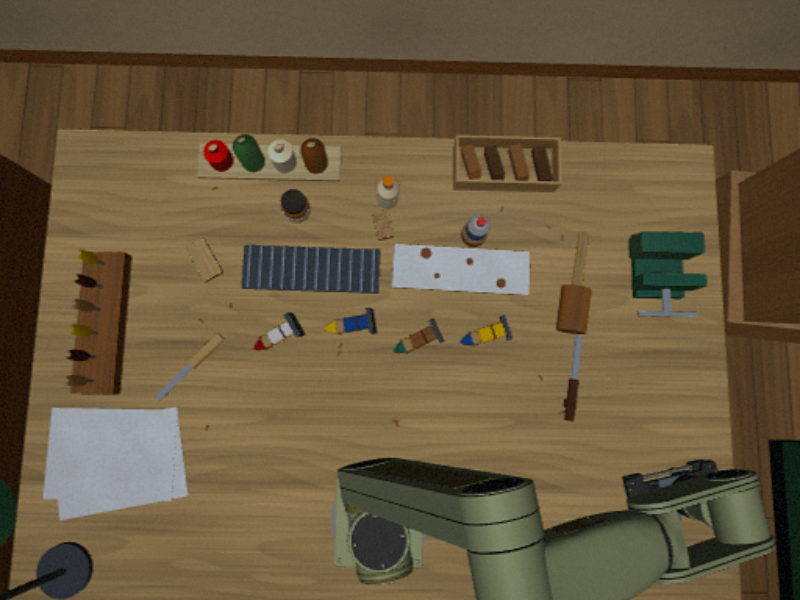

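View pics/scene0.png

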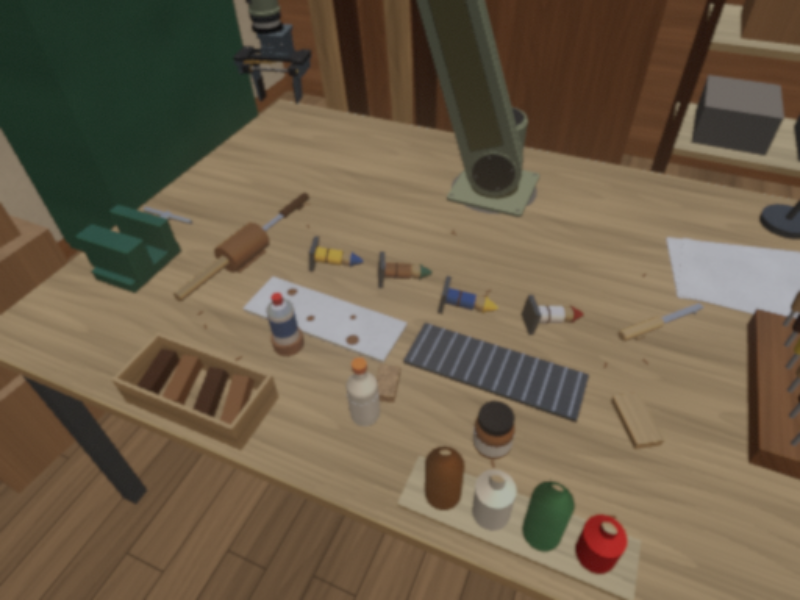

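All four figures are present. The spray board is on the right (white, around 460,270 in the top view, 800 px scale) and the drying board on the left (310,270). The can is at (477,230). Figures lie at about (278,332) white coat, (352,323) blue coat, (418,337) brown coat and (487,332) yellow coat.

```bash
cat > h.py <<'E'
from workcell import *
import cv2,numpy as np
def ray(n,u,v,c=None):
    c=c or camera_model(n);K,R,t=c["intrinsics"],c["R"],c["t"]
    x=(u-K[0,2])/K[0,0];y=(v-K[1,2])/K[1,1]
    if n=="wrist":
        r=np.hypot(x,y);d=np.array([np.sin(r)*x/max(r,1e-9),np.sin(r)*y/max(r,1e-9),np.cos(r)])
    else:d=np.array([x,y,1.])
    return -R.T@t,R.T@d
def onz(n,u,v,z,c=None):
    o,d=ray(n,u,v,c);return o+d*(z-o[2])/d[2]
def proj(n,X,c=None):
    c=c or camera_model(n);p=c["R"]@np.array(X)+c["t"];K=c["intrinsics"]
    if n=="wrist":
        r=np.hypot(p[0],p[1]);a=np.arctan2(r,p[2])/max(r,1e-9);q=np.array([p[0]*a,p[1]*a])
    else:q=p[:2]/p[2]
    return q*[K[0,0],K[1,1]]+K[:2,2]
def go(X,yaw,s=None):
    """shift in tool axes (mm) and turn (rad, about tool z) from now to TCP X, world yaw(deg)"""
    s=s or state();p=s["ee_pos"];y0=np.deg2rad(s["ee_rot"][2]);d=np.array(X)-p
    c,si=np.cos(y0),np.sin(y0)
    dy=(yaw-s["ee_rot"][2]+90)%180-90
    return dict(x=round((c*d[0]+si*d[1])/1000,4),y=round((si*d[0]-c*d[1])/1000,4),z=round(-d[2]/1000,4),yaw=round(-np.deg2rad(dy),3))
# hsv (opencv) ranges: hat, coat
HSV={"redhat":((0,150,60),(8,255,255)),"bluehat":((108,120,50),(122,255,255)),"greenhat":((60,60,30),(90,255,255)),"yellow":((22,190,100),(30,255,255))}
E
python3 - <<'E'
from h import *
im=np.load("pics/top0.npy");cr=im[125:235,150:345]
cv2.imwrite("pics/crop.png",cv2.resize(cr[:,:,::-1],None,fx=4,fy=4,interpolation=cv2.INTER_CUBIC))
print(onz("top",252,180,0))
# boards
hsv=cv2.cvtColor(im,cv2.COLOR_RGB2HSV)
w=((hsv[...,1]<40)&(hsv[...,2]>140)).astype(np.uint8);
d=((hsv[...,2]<95)&(hsv[...,1]<120)).astype(np.uint8)
for nm,m in(("w",w),("d",d)):
    m=cv2.morphologyEx(m,cv2.MORPH_CLOSE,np.ones((7,7)))
    n,l,st,ce=cv2.connectedComponentsWithStats(m)
    for i in range(1,n):
        if st[i,4]>300 and 130<ce[i,1]<220 and 140<ce[i,0]<350:
            r=cv2.minAreaRect(np.argwhere(l==i)[:,::-1].astype(np.float32));b=cv2.boxPoints(r)
            print(nm,st[i],onz("top",*r[0],12)[:2].round(1),[onz("top",*q,12)[:2].round() for q in b])
r=(hsv[...,1]>150)&(hsv[...,2]>100)&((hsv[...,0]<8)|(hsv[...,0]>172))
n,l,st,ce=cv2.connectedComponentsWithStats(r.astype(np.uint8))
for i in range(1,n):
    if st[i,4]>4:print("red",st[i],ce[i],onz("top",*ce[i],141)[:2].round(1))
E
```

```text
[566.64614568 -24.02468029   0.        ]
w [ 251  156   88   33 2409] [ 600.1 -190.3] [array([553., -18.]), array([661., -22.]), array([ 648., -365.]), array([ 539., -357.])]
d [ 154  156   90   32 2494] [593.  184.2] [array([540., 354.]), array([652., 356.]), array([647.,  12.]), array([534.,  14.])]
red [130  89  16  15 156] [137.60897436  96.86538462] [843.3 402. ]
red [305 139   6   6  26] [307.38461538 141.26923077] [ 690.4 -220. ]
red [162 217   8   7  28] [165.14285714 220.96428571] [393.1 278.5]
```

View pics/crop.png

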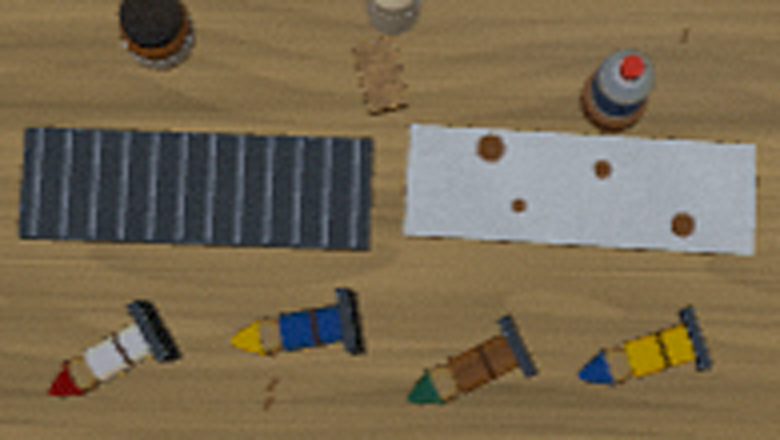

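The crop shows the coat and hat centres clearly: red (115,351)/(68,382), yellow-hat (310,327)/(250,339), green (483,361)/(427,388), blue (660,350)/(597,370).

Run:
```python
from h import *
P={"red":((115,351),(68,382)),"yellow":((310,327),(250,339)),"green":((483,361),(427,388)),"blue":((660,350),(597,370))}
f=lambda q,z:onz("top",q[0]/4+150-.375,q[1]/4+125-.375,z)
for k,(c,h) in P.items():
    C=f(c,25);H=f(h,16);a=(H-C)[:2];L=np.hypot(*a);a/=L
    G=C[:2]+a*22   # axis point 64 mm from underside
    yaw=np.degrees(np.arctan2(a[1],a[0]))
    print(k,C.round(),H.round(),"L",L.round(1),"dir",yaw.round(1),"grasp64",G.round(1))
    # grip yaw: tool x along axis
    print(go([G[0],G[1],150],yaw))
```

```text
red [433. 252.  25.] [403. 297.  16.] L 53.4 dir 123.6 grasp64 [420.7 270.8]
{'x': np.float64(0.4699), 'y': np.float64(-0.7462), 'z': np.float64(0.0772), 'yaw': np.float64(1.207)}
yellow [459.  69.  25.] [448. 126.  16.] L 58.4 dir 101.6 grasp64 [454.9  90.5]
{'x': np.float64(0.4636), 'y': np.float64(-0.5628), 'z': np.float64(0.0772), 'yaw': np.float64(-1.552)}
green [430. -96.  25.] [404. -43.  16.] L 58.5 dir 116.4 grasp64 [420.5 -76.1]
{'x': np.float64(0.3934), 'y': np.float64(-0.4079), 'z': np.float64(0.0772), 'yaw': np.float64(1.332)}
blue [ 444. -264.   25.] [ 424. -205.   16.] L 62.0 dir 108.3 grasp64 [ 437.1 -243.2]
{'x': np.float64(0.3728), 'y': np.float64(-0.2412), 'z': np.float64(0.0772), 'yaw': np.float64(1.472)}
```

```bash
sed -i 's/dy=(yaw-s\["ee_rot"\]\[2\]+90)%180-90/dy=yaw-s["ee_rot"][2]/' h.py
python3 -m crank '[{"grip":0.091,"x":0.037,"y":-0.024,"z":0,"yaw":-0.12},{"grip":0.091,"x":0.074,"y":-0.048,"z":0,"yaw":-0.24},{"grip":0.091,"x":0.11,"y":-0.072,"z":0,"yaw":-0.36},{"grip":0.091,"x":0.147,"y":-0.095,"z":0,"yaw":-0.48},{"grip":0.091,"x":0.18,"y":-0.12,"z":0,"yaw":-0.6}]' 20
python3 -m crank '[{"grip":0.091,"x":0,"y":0,"z":0,"yaw":-0.12},{"grip":0.091,"x":0,"y":0,"z":0,"yaw":-0.24},{"grip":0.091,"x":0,"y":0,"z":0,"yaw":-0.36},{"grip":0.091,"x":0,"y":0,"z":0,"yaw":-0.48},{"grip":0.091,"x":0,"y":0,"z":0,"yaw":-0.6}]'
python3 - <<'E'
from h import *
print(state()["ee_pos"],state()["ee_rot"],go([437.1,-243.2,150],108.3))
E
```

```text
time_s: 0.52
ee_pos: [271.4, -408.9, 227.6]
ee_rot: [-180.0, -0.0, 47.4]
force: [0.3, -0.2, -0.1]
gripper_width: 91.3
gripper_force: 0.0
time_s: 0.93
ee_pos: [270.4, -409.9, 227.6]
ee_rot: [-180.0, -0.0, 81.8]
force: [0.9, -0.2, -0.4]
gripper_width: 91.2
gripper_force: 0.0
[ 270.40790017 -409.9372542   227.61430081] [-1.79967798e+02 -3.25026715e-02  8.18332114e+01] {'x': np.float64(0.1887), 'y': np.float64(0.1413), 'z': np.float64(0.0776), 'yaw': np.float64(-0.462)}
```

```bash
python3 -m crank '[{"grip":0.091,"x":0.032,"y":0.024,"z":0.01,"yaw":-0.1},{"grip":0.091,"x":0.063,"y":0.047,"z":0.02,"yaw":-0.2},{"grip":0.091,"x":0.094,"y":0.071,"z":0.04,"yaw":-0.3},{"grip":0.091,"x":0.125,"y":0.094,"z":0.06,"yaw":-0.4},{"grip":0.091,"x":0.156,"y":0.117,"z":0.077,"yaw":-0.463}]'
python3 - <<'E'
from h import *
print(state()["ee_pos"],state()["ee_rot"],go([437.1,-243.2,150],108.3))
E
```

```text
time_s: 1.35
ee_pos: [406.8, -275.0, 151.8]
ee_rot: [-180.0, -0.0, 108.2]
force: [1.1, 0.3, 0.2]
gripper_width: 91.2
gripper_force: 0.0
[ 406.75404416 -274.96812786  151.76453218] [-1.79977399e+02 -1.55863963e-02  1.08209485e+02] {'x': np.float64(0.0207), 'y': np.float64(0.0388), 'z': np.float64(0.0018), 'yaw': np.float64(-0.002)}
```

```bash
python3 -m crank '[{"grip":0.091,"x":0.01,"y":0.02,"z":0,"yaw":0},{"grip":0.091,"x":0.02,"y":0.038,"z":0,"yaw":0},{"grip":0.091,"x":0.02,"y":0.038,"z":0,"yaw":0},{"grip":0.091,"x":0.02,"y":0.038,"z":0,"yaw":0},{"grip":0.091,"x":0.02,"y":0.038,"z":0,"yaw":0}]'
python3 - <<'E'
from h import *
c=camera_model("wrist");im=grab_frame("wrist").copy();print(c)
def dot(X,col):
    q=proj("wrist",X,c);print(X,q.round(1));cv2.circle(im,tuple(int(v) for v in q.round()),3,col,1)
dot([437.1,-243.2,24],(255,0,0));dot([444,-264,25],(0,255,0));dot([424,-205,16],(255,0,255))
cv2.imwrite("pics/w1.png",cv2.resize(im[:,:,::-1],(800,600)))
E
```

```text
time_s: 1.77
ee_pos: [435.7, -246.0, 152.7]
ee_rot: [-180.0, -0.0, 108.0]
force: [-1.1, -1.0, -1.0]
gripper_width: 91.2
gripper_force: 0.0
{'intrinsics': array([[297.31863964,   0.        , 253.75333438],
       [  0.        , 297.31863964, 185.84703732],
       [  0.        ,   0.        ,   1.        ]]), 'R': array([[ 9.50910706e-01,  3.09464816e-01, -5.97927413e-04],
       [ 2.99200398e-01, -9.18873687e-01,  2.57196947e-01],
       [ 7.90439861e-02, -2.44750230e-01, -9.66358822e-01]]), 't': array([-337.95003241, -366.1611659 ,  224.24231253])}
[437.1, -243.2, 24] [256.2 180.1]
[444, -264, 25] [256.3 201.4]
[424, -205, 16] [255.6 138.7]
```

View pics/w1.png

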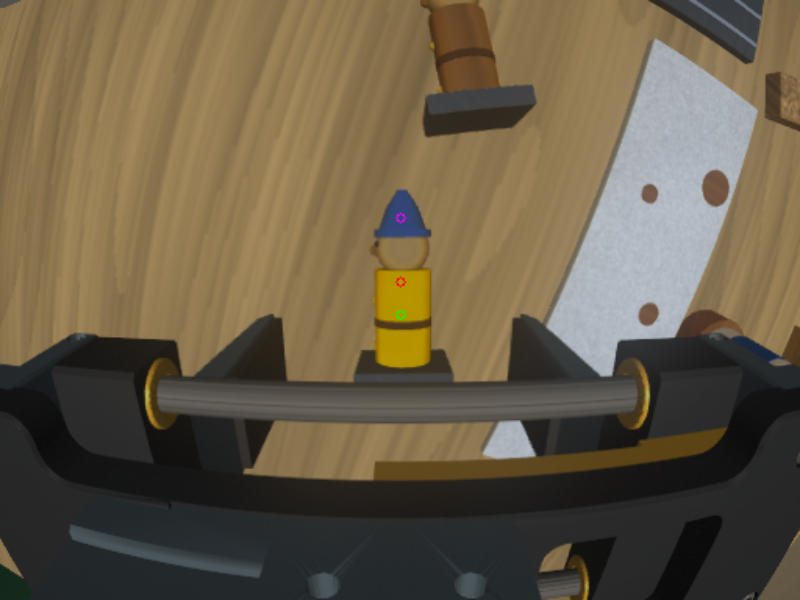

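The wrist view confirms the target: the red dot at (401,282) sits on the upper coat and the axis is centred between the fingers.

```bash
python3 -m crank '[{"grip":0.091,"x":0.004,"y":0.001,"z":0.03,"yaw":0},{"grip":0.091,"x":0.004,"y":0.001,"z":0.06,"yaw":0},{"grip":0.091,"x":0.004,"y":0.001,"z":0.09,"yaw":0},{"grip":0.091,"x":0.004,"y":0.001,"z":0.12,"yaw":0},{"grip":0.091,"x":0.004,"y":0.001,"z":0.131,"yaw":0}]' 
python3 -m crank '[{"grip":0.05,"x":0,"y":0,"z":0,"yaw":0},{"grip":0.03,"x":0,"y":0,"z":0,"yaw":0},{"grip":0.03,"x":0,"y":0,"z":0,"yaw":0},{"grip":0.03,"x":0,"y":0,"z":0,"yaw":0},{"grip":0.03,"x":0,"y":0,"z":0,"yaw":0}]' 6
python3 -m crank '[{"grip":0.03,"x":0,"y":0,"z":0,"yaw":0},{"grip":0.03,"x":0,"y":0,"z":0,"yaw":0},{"grip":0.03,"x":0,"y":0,"z":0,"yaw":0},{"grip":0.03,"x":0,"y":0,"z":0,"yaw":0},{"grip":0.03,"x":0,"y":0,"z":0,"yaw":0}]' 6
```

```text
time_s: 2.23
ee_pos: [432.9, -241.4, 18.7]
ee_rot: [-179.8, -0.2, 107.9]
force: [-0.3, 0.5, 0.7]
gripper_width: 91.1
gripper_force: 0.0
time_s: 2.65
ee_pos: [436.6, -242.3, 23.1]
ee_rot: [179.9, 0.1, 108.0]
force: [1.0, -0.1, 0.3]
gripper_width: 60.4
gripper_force: 0.0
time_s: 3.07
ee_pos: [436.2, -241.6, 22.1]
ee_rot: [180.0, 0.0, 108.0]
force: [0.7, 0.1, 2.1]
gripper_width: 36.1
gripper_force: 6.0
```

```bash
python3 -m crank '[{"grip":0.03,"x":0,"y":0,"z":-0.01,"yaw":0},{"grip":0.03,"x":0,"y":0,"z":-0.025,"yaw":0},{"grip":0.03,"x":0,"y":0,"z":-0.04,"yaw":0},{"grip":0.03,"x":0,"y":0,"z":-0.055,"yaw":0},{"grip":0.03,"x":0,"y":0,"z":-0.07,"yaw":0}]' 
python3 -m crank '[{"grip":0.03,"x":0,"y":0,"z":-0.015,"yaw":0},{"grip":0.03,"x":0,"y":0,"z":-0.03,"yaw":0},{"grip":0.03,"x":0,"y":0,"z":-0.045,"yaw":0},{"grip":0.03,"x":0,"y":0,"z":-0.06,"yaw":0},{"grip":0.03,"x":0,"y":0,"z":-0.06,"yaw":0}]'
python3 - <<'E'
from h import *
im=grab_frame("wrist")
cv2.imwrite("pics/w2.png",cv2.resize(im[:,:,::-1],(800,600)))
s=state();print(s["force"],s["gripper_width"],s["ee_pos"])
E
```

```text
time_s: 3.48
ee_pos: [435.3, -241.2, 92.7]
ee_rot: [-179.9, -0.1, 108.0]
force: [0.4, -0.5, -1.6]
gripper_width: 36.1
gripper_force: 6.0
time_s: 3.9
ee_pos: [437.2, -242.4, 154.8]
ee_rot: [179.8, 0.2, 108.0]
force: [1.0, 0.3, -1.8]
gripper_width: 35.7
gripper_force: 6.0
[ 0.81111739 -0.08074725 -2.5793856 ] 35.83001889222019 [ 436.45455767 -241.91082052  153.17397286]
```

View pics/w2.png

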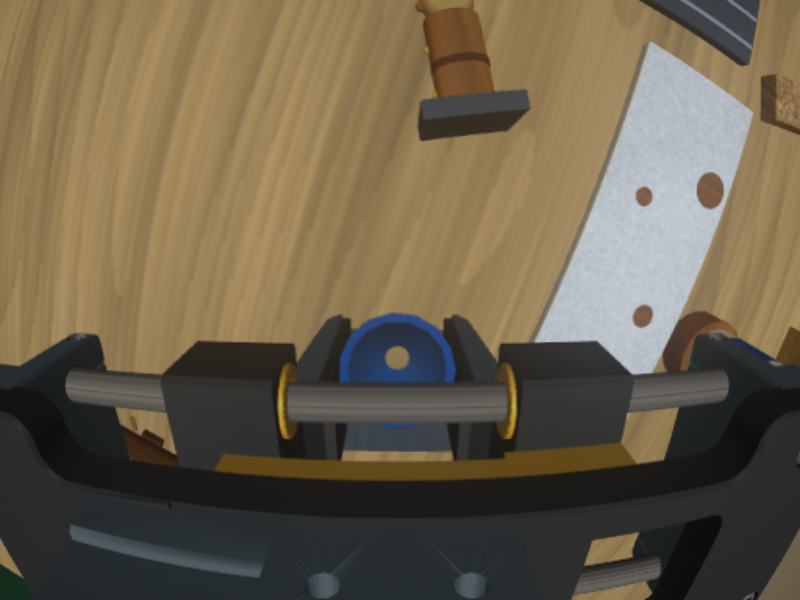

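The figure swung upright by itself: the blue hat is seen from above at (397,357), with the foot beneath it.

```bash
python3 -c '
from h import *
print(go([575,-309,150],87.7))'
```

```text
{'x': np.float64(-0.1066), 'y': np.float64(0.1111), 'z': np.float64(0.0032), 'yaw': np.float64(0.354)}
```

```bash
python3 -m crank '[{"grip":0.03,"x":-0.01,"y":0.01,"z":0,"yaw":0.04},{"grip":0.03,"x":-0.03,"y":0.03,"z":0,"yaw":0.1},{"grip":0.03,"x":-0.05,"y":0.053,"z":0,"yaw":0.18},{"grip":0.03,"x":-0.075,"y":0.078,"z":0,"yaw":0.26},{"grip":0.03,"x":-0.095,"y":0.098,"z":0,"yaw":0.32}]' 10
python3 -m crank '[{"grip":0.03,"x":-0.008,"y":0.016,"z":0.01,"yaw":0.034},{"grip":0.03,"x":-0.008,"y":0.016,"z":0.03,"yaw":0.034},{"grip":0.03,"x":-0.008,"y":0.016,"z":0.045,"yaw":0.034},{"grip":0.03,"x":-0.008,"y":0.016,"z":0.055,"yaw":0.034},{"grip":0.03,"x":-0.008,"y":0.016,"z":0.06,"yaw":0.034}]' 
python3 -m crank '[{"grip":0.03,"x":0,"y":0,"z":0,"yaw":0},{"grip":0.03,"x":0,"y":0,"z":0,"yaw":0},{"grip":0.03,"x":0,"y":0,"z":0,"yaw":0},{"grip":0.03,"x":0,"y":0,"z":0,"yaw":0},{"grip":0.03,"x":0,"y":0,"z":0,"yaw":0}]'
python3 -c '
from h import *
print(go([575,-309,72],87.7))
print(state()["force"])'
```

```text
time_s: 4.37
ee_pos: [559.7, -302.2, 150.3]
ee_rot: [-179.9, -0.0, 89.5]
force: [0.8, 0.3, -1.3]
gripper_width: 36.1
gripper_force: 10.0
time_s: 4.78
ee_pos: [572.8, -308.9, 88.7]
ee_rot: [-179.7, -0.1, 87.7]
force: [-0.8, 0.1, -2.9]
gripper_width: 35.5
gripper_force: 10.0
time_s: 5.2
ee_pos: [574.9, -310.2, 93.1]
ee_rot: [179.9, 0.1, 87.7]
force: [1.2, 0.7, -0.4]
gripper_width: 36.0
gripper_force: 0.5
{'x': np.float64(0.0012), 'y': np.float64(0.0), 'z': np.float64(0.0211), 'yaw': np.float64(0.0)}
[ 1.22269692  0.6784377  -0.42451795]
```

The grip slackened just now (0.5 N), so I'll look before going on.

Run:
```python
from h import *
im=grab_frame("wrist");im2=grab_frame("scene")
a=cv2.resize(im,(400,300));b=cv2.resize(im2[130:260,130:330],(400,260))
b=cv2.copyMakeBorder(b,0,40,0,0,cv2.BORDER_CONSTANT)
cv2.imwrite("pics/w3.png",np.hstack([a,b])[:,:,::-1])
s=state();print(s["force"],s["gripper_width"],s["gripper_force"])
```

```text
[0.15828828 0.13191462 0.60172178] 36.355270619626964 0.9999959811193548
```

View pics/w3.png

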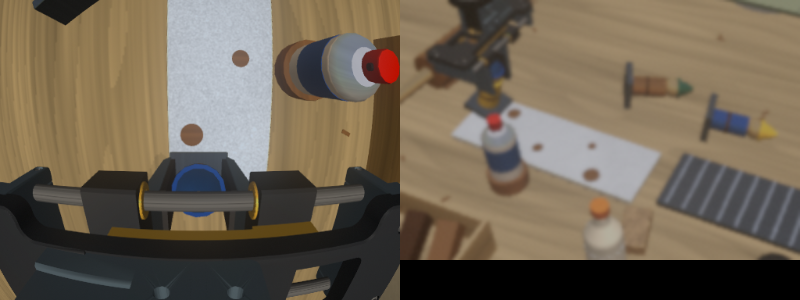

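It slid down in the fingers and now appears to be standing on the board (foot at (198,155) in the left half). I'll open, rise and check.

```bash
python3 -m crank '[{"grip":0.04,"x":0,"y":0,"z":0,"yaw":0},{"grip":0.05,"x":0,"y":0,"z":0,"yaw":0},{"grip":0.07,"x":0,"y":0,"z":0,"yaw":0},{"grip":0.091,"x":0,"y":0,"z":0,"yaw":0},{"grip":0.091,"x":0,"y":0,"z":0,"yaw":0}]' 
python3 -m crank '[{"grip":0.091,"x":0,"y":0,"z":0,"yaw":0},{"grip":0.091,"x":0,"y":0,"z":-0.03,"yaw":0},{"grip":0.091,"x":0,"y":0,"z":-0.06,"yaw":0},{"grip":0.091,"x":0,"y":0,"z":-0.09,"yaw":0},{"grip":0.091,"x":0,"y":0,"z":-0.12,"yaw":0}]'
python3 - <<'E'
from h import *
c=camera_model("wrist");im=grab_frame("wrist");im2=grab_frame("scene")
a=cv2.resize(im,(400,300));b=cv2.resize(im2[130:260,130:330],(400,260))
b=cv2.copyMakeBorder(b,0,40,0,0,cv2.BORDER_CONSTANT)
cv2.imwrite("pics/w4.png",np.hstack([a,b])[:,:,::-1])
print(proj("wrist",[575,-309,24],c),proj("wrist",[575,-309,134],c))
print(go([420.5,-76.1,150],116.4))
E
```

```text
time_s: 5.72
ee_pos: [574.4, -309.7, 91.9]
ee_rot: [-180.0, 0.0, 87.7]
force: [-0.5, 0.3, 0.2]
gripper_width: 63.8
gripper_force: 0.0
time_s: 6.13
ee_pos: [574.2, -309.7, 213.1]
ee_rot: [-180.0, -0.0, 87.7]
force: [0.9, -0.4, 0.1]
gripper_width: 91.0
gripper_force: 0.0
[254.56740355 169.22733443] [254.86627889 196.02227491]
{'x': np.float64(0.2286), 'y': np.float64(-0.1657), 'z': np.float64(0.0681), 'yaw': np.float64(-0.501)}
```

View pics/w4.png

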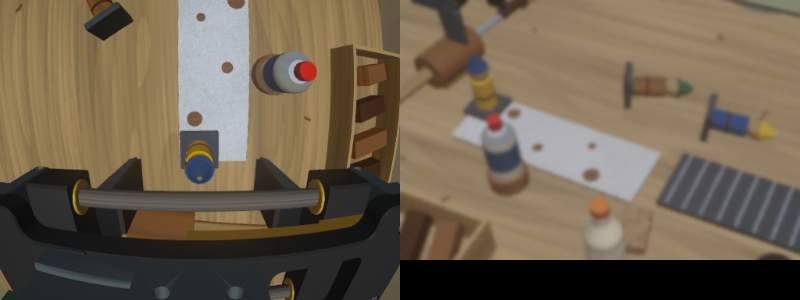

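It stands. I'll compute where its foot and tip are.

Run:
```python
from h import *
print(onz("wrist",254.7,228,134),onz("wrist",254.7,189,24), onz("wrist",180*1.28,131*1.28,24),onz("wrist",218*1.28,131*1.28,24),onz("wrist",199*1.28,195*1.28,12),onz("wrist",249*1.28,160*1.28,12),onz("wrist",181*1.28,160*1.28,12))
```

```text
[ 577.30950224 -342.08667255  134.        ] [ 578.96492901 -337.53048317   24.        ] [ 550.6574773  -309.53571271   24.        ] [ 609.46266295 -311.97981571   24.        ] [ 575.70663668 -427.12621452   12.        ] [ 662.37993426 -366.18607726   12.        ] [ 548.43457651 -360.90118524   12.        ]
```

It sits at y≈-341 (local y -151), which is inside the limits and upright. Next is green.

```bash
python3 -m crank '[{"grip":0.091,"x":0.03,"y":-0.022,"z":0,"yaw":-0.1},{"grip":0.091,"x":0.06,"y":-0.044,"z":0,"yaw":-0.2},{"grip":0.091,"x":0.09,"y":-0.066,"z":0,"yaw":-0.3},{"grip":0.091,"x":0.12,"y":-0.088,"z":0,"yaw":-0.4},{"grip":0.091,"x":0.15,"y":-0.109,"z":0,"yaw":-0.501}]' 
python3 -c '
from h import *
print(go([420.5,-76.1,150],116.4))'
```

```text
time_s: 6.65
ee_pos: [469.7, -154.1, 211.0]
ee_rot: [-179.9, -0.1, 116.7]
force: [0.3, 0.2, 1.1]
gripper_width: 91.1
gripper_force: 0.0
{'x': np.float64(0.0918), 'y': np.float64(-0.009), 'z': np.float64(0.061), 'yaw': np.float64(0.005)}
```

```bash
cat >> h.py <<'E'
def blob(n,key,near,rad=60,c=None,im=None):
    """centroid of the hat colour near a pixel"""
    im=grab_frame(n) if im is None else im;hsv=cv2.cvtColor(im,cv2.COLOR_RGB2HSV);lo,hi=HSV[key]
    m=cv2.inRange(hsv,lo,hi);yy,xx=np.mgrid[:384,:512];m[np.hypot(xx-near[0],yy-near[1])>rad]=0
    n_,l,st,ce=cv2.connectedComponentsWithStats(m);i=1+np.argmax(st[1:,4]);return ce[i],st[i],im
E
python3 -m crank '[{"grip":0.091,"x":0.03,"y":-0.003,"z":0.015,"yaw":0},{"grip":0.091,"x":0.06,"y":-0.006,"z":0.03,"yaw":0},{"grip":0.091,"x":0.092,"y":-0.009,"z":0.061,"yaw":0},{"grip":0.091,"x":0.092,"y":-0.009,"z":0.061,"yaw":0},{"grip":0.091,"x":0.092,"y":-0.009,"z":0.061,"yaw":0}]'
python3 - <<'E'
from h import *
c=camera_model("wrist");q=proj("wrist",[404,-43,16],c)
ce,st,im=blob("wrist","greenhat",q,c=c);W=onz("wrist",*ce,16,c);print(q,ce,st,W)
cv2.imwrite("pics/g1.png",im[100:300,100:420,::-1])
hsv=cv2.cvtColor(im,cv2.COLOR_RGB2HSV);print([hsv[int(v),int(u)] for u,v in (q,proj("wrist",[430,-96,43],c))])
print(go([420.5,-76.1,22],116.4))
E
```

```text
time_s: 7.07
ee_pos: [419.6, -75.7, 148.9]
ee_rot: [-179.7, -0.2, 116.5]
force: [0.5, -0.7, 0.4]
gripper_width: 91.0
gripper_force: 0.0
[255.022514   145.90967609] [254.112 144.83 ] [240 127  29  30 500] [402.71926928 -42.44179607  16.        ]
[array([72, 80, 89], dtype=uint8), array([ 13, 145,  86], dtype=uint8)]
{'x': np.float64(0.0015), 'y': np.float64(-0.0012), 'z': np.float64(0.1284), 'yaw': np.float64(0.002)}
```

View pics/g1.png

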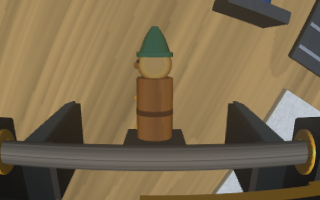

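Green is vertical and centred at (155,90), and the hat check agrees to 1.5 mm. Descend, grip, lift.

```bash
python3 -m crank '[{"grip":0.091,"x":0.004,"y":0,"z":0.03,"yaw":0},{"grip":0.091,"x":0.004,"y":0,"z":0.06,"yaw":0},{"grip":0.091,"x":0.004,"y":0,"z":0.09,"yaw":0},{"grip":0.091,"x":0.004,"y":0,"z":0.115,"yaw":0},{"grip":0.091,"x":0.004,"y":0,"z":0.128,"yaw":0}]' 
python3 -m crank '[{"grip":0.05,"x":0,"y":0,"z":0,"yaw":0},{"grip":0.03,"x":0,"y":0,"z":0,"yaw":0},{"grip":0.03,"x":0,"y":0,"z":0,"yaw":0},{"grip":0.03,"x":0,"y":0,"z":0,"yaw":0},{"grip":0.03,"x":0,"y":0,"z":0,"yaw":0}]' 6
python3 -m crank '[{"grip":0.03,"x":0,"y":0,"z":0,"yaw":0},{"grip":0.03,"x":0,"y":0,"z":0,"yaw":0},{"grip":0.03,"x":0,"y":0,"z":0,"yaw":0},{"grip":0.03,"x":0,"y":0,"z":0,"yaw":0},{"grip":0.03,"x":0,"y":0,"z":0,"yaw":0}]' 6
python3 -m crank '[{"grip":0.03,"x":0,"y":0,"z":-0.01,"yaw":0},{"grip":0.03,"x":0,"y":0,"z":-0.025,"yaw":0},{"grip":0.03,"x":0,"y":0,"z":-0.04,"yaw":0},{"grip":0.03,"x":0,"y":0,"z":-0.055,"yaw":0},{"grip":0.03,"x":0,"y":0,"z":-0.07,"yaw":0}]' 
python3 -m crank '[{"grip":0.03,"x":0,"y":0,"z":-0.015,"yaw":0},{"grip":0.03,"x":0,"y":0,"z":-0.03,"yaw":0},{"grip":0.03,"x":0,"y":0,"z":-0.045,"yaw":0},{"grip":0.03,"x":0,"y":0,"z":-0.045,"yaw":0},{"grip":0.03,"x":0,"y":0,"z":-0.045,"yaw":0}]' 10
python3 - <<'E'
from h import *
c=camera_model("wrist");s=state();p=s["ee_pos"]
q=proj("wrist",[p[0],p[1],p[2]+5+55],c);ce,st,im=blob("wrist","greenhat",q,rad=90)
print(q,ce,st,go([578,-245,135],87.7),s["gripper_force"])
E
```

```text
time_s: 7.53
ee_pos: [421.6, -74.6, 21.1]
ee_rot: [-180.0, -0.0, 116.4]
force: [0.1, -0.0, -0.6]
gripper_width: 90.9
gripper_force: 0.0
time_s: 7.95
ee_pos: [421.9, -74.0, 24.0]
ee_rot: [179.9, 0.1, 116.4]
force: [0.3, 0.3, -0.0]
gripper_width: 60.2
gripper_force: 0.0
time_s: 8.37
ee_pos: [420.4, -73.5, 23.0]
ee_rot: [-180.0, -0.0, 116.4]
force: [-0.5, -0.8, 2.7]
gripper_width: 35.3
gripper_force: 6.0
time_s: 8.78
ee_pos: [419.9, -73.2, 92.9]
ee_rot: [-179.9, -0.1, 116.4]
force: [-0.1, 0.9, -3.2]
gripper_width: 36.1
gripper_force: 6.0
time_s: 9.2
ee_pos: [420.8, -73.5, 137.7]
ee_rot: [180.0, 0.0, 116.4]
force: [0.1, 0.8, -2.9]
gripper_width: 35.5
gripper_force: 10.0
[254.0675912  298.16936387] [253.61768369 232.01930262] [ 218  215   72   30 1606] {'x': np.float64(-0.224), 'y': np.float64(0.065), 'z': np.float64(0.002), 'yaw': np.float64(0.501)} 9.999792873859406
```

```bash
python3 -m crank '[{"grip":0.03,"x":-0.015,"y":0.004,"z":0,"yaw":0.04},{"grip":0.03,"x":-0.04,"y":0.012,"z":0,"yaw":0.12},{"grip":0.03,"x":-0.07,"y":0.02,"z":0,"yaw":0.2},{"grip":0.03,"x":-0.1,"y":0.03,"z":0,"yaw":0.3},{"grip":0.03,"x":-0.13,"y":0.04,"z":0,"yaw":0.4}]' 10
python3 -c '
from h import *
print(go([578,-245,135],87.7))'
```

```text
time_s: 9.67
ee_pos: [515.1, -173.8, 136.3]
ee_rot: [-179.9, -0.0, 93.1]
force: [1.0, 0.3, -3.1]
gripper_width: 35.5
gripper_force: 10.0
{'x': np.float64(-0.0745), 'y': np.float64(0.0589), 'z': np.float64(0.0013), 'yaw': np.float64(0.095)}
```

```bash
python3 -m crank '[{"grip":0.03,"x":-0.025,"y":0.02,"z":0,"yaw":0.05},{"grip":0.03,"x":-0.045,"y":0.04,"z":0,"yaw":0.09},{"grip":0.03,"x":-0.06,"y":0.052,"z":0,"yaw":0.09},{"grip":0.03,"x":-0.068,"y":0.055,"z":0.0,"yaw":0.09},{"grip":0.03,"x":-0.068,"y":0.055,"z":0.0,"yaw":0.09}]'
python3 -m crank '[{"grip":0.03,"x":0,"y":0,"z":0.01,"yaw":0},{"grip":0.03,"x":0,"y":0,"z":0.02,"yaw":0},{"grip":0.03,"x":0,"y":0,"z":0.03,"yaw":0},{"grip":0.03,"x":0,"y":0,"z":0.04,"yaw":0},{"grip":0.03,"x":0,"y":0,"z":0.05,"yaw":0}]'
python3 -m crank '[{"grip":0.03,"x":0,"y":0,"z":0.002,"yaw":0},{"grip":0.03,"x":0,"y":0,"z":0.004,"yaw":0},{"grip":0.03,"x":0,"y":0,"z":0.004,"yaw":0},{"grip":0.03,"x":0,"y":0,"z":0.004,"yaw":0},{"grip":0.03,"x":0,"y":0,"z":0.004,"yaw":0}]'
python3 -c '
from h import *
print(go([578,-245,75],87.7))'
```

```text
time_s: 10.08
ee_pos: [573.7, -238.6, 135.8]
ee_rot: [-179.9, -0.0, 88.2]
force: [0.3, -0.3, -2.7]
gripper_width: 35.7
gripper_force: 10.0
time_s: 10.5
ee_pos: [572.7, -235.9, 86.6]
ee_rot: [-179.9, -0.0, 88.4]
force: [0.3, 0.6, -2.9]
gripper_width: 35.6
gripper_force: 10.0
time_s: 10.92
ee_pos: [573.0, -236.8, 84.4]
ee_rot: [-180.0, 0.0, 88.3]
force: [-3.5, -0.1, 2.9]
gripper_width: 35.4
gripper_force: 10.0
{'x': np.float64(-0.0081), 'y': np.float64(0.0053), 'z': np.float64(0.0094), 'yaw': np.float64(0.011)}
```

Contact at TCP z 84. Ease down slightly at low grip, then release.

```bash
python3 -m crank '[{"grip":0.03,"x":0,"y":0,"z":0.001,"yaw":0},{"grip":0.03,"x":0,"y":0,"z":0.002,"yaw":0},{"grip":0.03,"x":0,"y":0,"z":0.003,"yaw":0},{"grip":0.03,"x":0,"y":0,"z":0.003,"yaw":0},{"grip":0.03,"x":0,"y":0,"z":0.003,"yaw":0}]' 3
python3 -m crank '[{"grip":0.04,"x":0,"y":0,"z":0,"yaw":0},{"grip":0.05,"x":0,"y":0,"z":0,"yaw":0},{"grip":0.07,"x":0,"y":0,"z":0,"yaw":0},{"grip":0.091,"x":0,"y":0,"z":0,"yaw":0},{"grip":0.091,"x":0,"y":0,"z":0,"yaw":0}]' 
python3 -m crank '[{"grip":0.091,"x":0,"y":0,"z":0,"yaw":0},{"grip":0.091,"x":0,"y":0,"z":-0.03,"yaw":0},{"grip":0.091,"x":0,"y":0,"z":-0.06,"yaw":0},{"grip":0.091,"x":0,"y":0,"z":-0.1,"yaw":0},{"grip":0.091,"x":0,"y":0,"z":-0.13,"yaw":0}]'
python3 - <<'E'
from h import *
c=camera_model("wrist");q=proj("wrist",[573,-237,130],c)
ce,st,im=blob("wrist","greenhat",q,rad=60)
t=grab_frame("top");np.save("pics/t1.npy",t)
a=cv2.resize(im,(400,300));b=cv2.resize(t[125:235,150:345],(400,226));b=cv2.copyMakeBorder(b,0,74,0,0,cv2.BORDER_CONSTANT)
cv2.imwrite("pics/w5.png",np.hstack([a,b])[:,:,::-1])
print(q,ce,st,onz("wrist",*ce,120,c),go([454.9,90.5,150],101.6))
E
```

```text
time_s: 11.33
ee_pos: [573.6, -237.0, 80.9]
ee_rot: [180.0, 0.0, 88.3]
force: [-2.1, -1.8, 3.1]
gripper_width: 35.6
gripper_force: 3.0
time_s: 11.75
ee_pos: [573.6, -236.5, 80.7]
ee_rot: [180.0, -0.0, 88.3]
force: [0.5, 1.3, 0.8]
gripper_width: 64.1
gripper_force: 0.0
time_s: 12.17
ee_pos: [573.9, -236.8, 213.6]
ee_rot: [179.9, 0.0, 88.3]
force: [1.2, 1.0, 0.0]
gripper_width: 90.7
gripper_force: 0.0
[252.66766498 195.42216898] [252.38678223 208.86023835] [235 193  37  35 923] [ 572.27307771 -252.58223778  120.        ] {'x': np.float64(0.3247), 'y': np.float64(-0.131), 'z': np.float64(0.0673), 'yaw': np.float64(-0.231)}
```

View pics/w5.png

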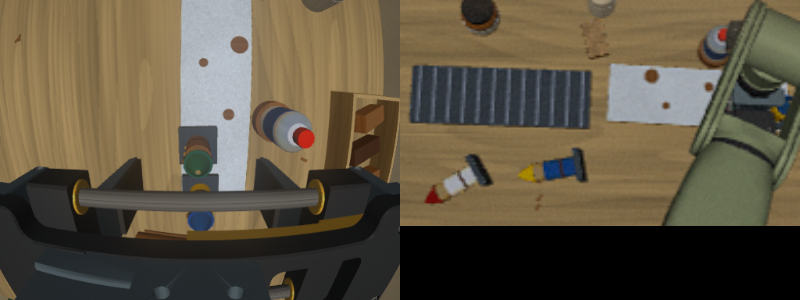

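Green stands at about (572,-253), next to blue. In the top view the yellow and red figures have not moved. Next is yellow.

```bash
python3 -m crank '[{"grip":0.091,"x":0.035,"y":-0.014,"z":0,"yaw":-0.05},{"grip":0.091,"x":0.07,"y":-0.028,"z":0,"yaw":-0.1},{"grip":0.091,"x":0.105,"y":-0.042,"z":0,"yaw":-0.15},{"grip":0.091,"x":0.14,"y":-0.056,"z":0,"yaw":-0.2},{"grip":0.091,"x":0.175,"y":-0.07,"z":0,"yaw":-0.232}]' 
python3 -c '
from h import *
print(go([454.9,90.5,150],101.6))'
```

```text
time_s: 12.68
ee_pos: [507.2, -58.3, 210.0]
ee_rot: [-179.9, -0.0, 101.7]
force: [0.4, 0.7, -0.1]
gripper_width: 91.1
gripper_force: 0.0
{'x': np.float64(0.1563), 'y': np.float64(-0.021), 'z': np.float64(0.06), 'yaw': np.float64(0.002)}
```

```bash
python3 -m crank '[{"grip":0.091,"x":0.035,"y":-0.005,"z":0.015,"yaw":0},{"grip":0.091,"x":0.07,"y":-0.01,"z":0.03,"yaw":0},{"grip":0.091,"x":0.105,"y":-0.015,"z":0.061,"yaw":0},{"grip":0.091,"x":0.14,"y":-0.02,"z":0.061,"yaw":0},{"grip":0.091,"x":0.154,"y":-0.021,"z":0.061,"yaw":0}]' 
python3 -m crank '[{"grip":0.091,"x":0,"y":0,"z":0,"yaw":0},{"grip":0.091,"x":0,"y":0,"z":0,"yaw":0},{"grip":0.091,"x":0,"y":0,"z":0,"yaw":0},{"grip":0.091,"x":0,"y":0,"z":0,"yaw":0},{"grip":0.091,"x":0,"y":0,"z":0,"yaw":0}]'
python3 - <<'E'
from h import *
c=camera_model("wrist");q=proj("wrist",[448,126,16],c)
ce,st,im=blob("wrist","yellow",q,c=c);W=onz("wrist",*ce,16,c);print(q,ce,st,W)
q2=proj("wrist",[459,69,43],c);hsv=cv2.cvtColor(im,cv2.COLOR_RGB2HSV);m=cv2.inRange(hsv,(100,100,30),(125,255,255));m[:,:150]=0;m[:,350:]=0
n,l,st,ce=cv2.connectedComponentsWithStats(m);i=1+np.argmax(st[1:,4]);print("coat",q2,ce[i],st[i],onz("wrist",*ce[i],35,c))
print(go([454.9,90.5,21],101.6))
E
```

```text
time_s: 13.1
ee_pos: [452.8, 89.7, 147.2]
ee_rot: [-179.6, -0.1, 101.8]
force: [-1.0, 0.1, -0.2]
gripper_width: 90.8
gripper_force: 0.0
time_s: 13.52
ee_pos: [457.4, 85.9, 149.9]
ee_rot: [180.0, 0.0, 101.5]
force: [-0.5, -0.6, 0.4]
gripper_width: 91.2
gripper_force: 0.0
[252.58747218 140.30824089] [253.67713004 141.56352765] [236 123  36  31 669] [449.29980142 124.99266143  16.        ]
coat [251.86239464 205.27832894] [252.83804143 191.21374765] [ 236  175   34   33 1062] [457.59235362  80.41154003  35.        ]
{'x': np.float64(0.005), 'y': np.float64(-0.0015), 'z': np.float64(0.1289), 'yaw': np.float64(-0.001)}
```

```bash
python3 -m crank '[{"grip":0.091,"x":0.007,"y":-0.001,"z":0.03,"yaw":0},{"grip":0.091,"x":0.007,"y":-0.001,"z":0.06,"yaw":0},{"grip":0.091,"x":0.007,"y":-0.001,"z":0.09,"yaw":0},{"grip":0.091,"x":0.007,"y":-0.001,"z":0.115,"yaw":0},{"grip":0.091,"x":0.007,"y":-0.001,"z":0.13,"yaw":0}]' 
python3 -m crank '[{"grip":0.05,"x":0,"y":0,"z":0,"yaw":0},{"grip":0.03,"x":0,"y":0,"z":0,"yaw":0},{"grip":0.03,"x":0,"y":0,"z":0,"yaw":0},{"grip":0.03,"x":0,"y":0,"z":0,"yaw":0},{"grip":0.03,"x":0,"y":0,"z":0,"yaw":0}]' 5
python3 -m crank '[{"grip":0.03,"x":0,"y":0,"z":0,"yaw":0},{"grip":0.03,"x":0,"y":0,"z":0,"yaw":0},{"grip":0.03,"x":0,"y":0,"z":0,"yaw":0},{"grip":0.03,"x":0,"y":0,"z":0,"yaw":0},{"grip":0.03,"x":0,"y":0,"z":0,"yaw":0}]' 5
python3 -m crank '[{"grip":0.03,"x":0,"y":0,"z":-0.01,"yaw":0},{"grip":0.03,"x":0,"y":0,"z":-0.025,"yaw":0},{"grip":0.03,"x":0,"y":0,"z":-0.04,"yaw":0},{"grip":0.03,"x":0,"y":0,"z":-0.055,"yaw":0},{"grip":0.03,"x":0,"y":0,"z":-0.07,"yaw":0}]' 
python3 -m crank '[{"grip":0.03,"x":0,"y":0,"z":-0.015,"yaw":0},{"grip":0.03,"x":0,"y":0,"z":-0.03,"yaw":0},{"grip":0.03,"x":0,"y":0,"z":-0.045,"yaw":0},{"grip":0.03,"x":0,"y":0,"z":-0.045,"yaw":0},{"grip":0.03,"x":0,"y":0,"z":-0.045,"yaw":0}]' 10
python3 - <<'E'
from h import *
c=camera_model("wrist");s=state();p=s["ee_pos"]
ce,st,im=blob("wrist","yellow",(254,232),rad=90)
print(ce,st,go([578,-157,135],87.7),s["gripper_force"])
E
```

```text
time_s: 13.98
ee_pos: [453.4, 92.6, 17.6]
ee_rot: [-179.8, 0.0, 101.6]
force: [-0.3, -0.1, -0.6]
gripper_width: 91.0
gripper_force: 0.0
time_s: 14.4
ee_pos: [455.5, 93.5, 21.0]
ee_rot: [179.8, 0.0, 101.6]
force: [-0.6, -0.0, -0.1]
gripper_width: 60.5
gripper_force: 0.0
time_s: 14.82
ee_pos: [454.7, 93.6, 20.0]
ee_rot: [180.0, 0.0, 101.6]
force: [-0.4, -0.4, 1.2]
gripper_width: 36.1
gripper_force: 5.0
time_s: 15.23
ee_pos: [453.6, 93.4, 89.8]
ee_rot: [-179.9, -0.0, 101.6]
force: [0.1, 1.7, -3.6]
gripper_width: 35.7
gripper_force: 5.0
time_s: 15.65
ee_pos: [454.4, 93.5, 134.6]
ee_rot: [180.0, 0.0, 101.6]
force: [-1.0, -0.3, -4.2]
gripper_width: 35.7
gripper_force: 10.0
[253.67196187 280.89912629] [ 220  271   68   25 1259] {'x': np.float64(-0.2703), 'y': np.float64(0.0712), 'z': np.float64(-0.0011), 'yaw': np.float64(0.243)} 9.999832324683666
```

```bash
python3 -m crank '[{"grip":0.03,"x":-0.015,"y":0.004,"z":0,"yaw":0.02},{"grip":0.03,"x":-0.045,"y":0.012,"z":0,"yaw":0.06},{"grip":0.03,"x":-0.08,"y":0.02,"z":0,"yaw":0.1},{"grip":0.03,"x":-0.115,"y":0.03,"z":0,"yaw":0.14},{"grip":0.03,"x":-0.15,"y":0.04,"z":0,"yaw":0.18}]' 10
python3 -c '
from h import *
print(go([578,-157,135],87.7))'
```

```text
time_s: 16.12
ee_pos: [523.3, -46.6, 133.1]
ee_rot: [-179.8, -0.0, 91.2]
force: [1.0, 0.4, -3.2]
gripper_width: 35.8
gripper_force: 10.0
{'x': np.float64(-0.1115), 'y': np.float64(0.0523), 'z': np.float64(-0.0019), 'yaw': np.float64(0.062)}
```

```bash
python3 -m crank '[{"grip":0.03,"x":-0.035,"y":0.02,"z":0,"yaw":0.05},{"grip":0.03,"x":-0.065,"y":0.035,"z":0,"yaw":0.062},{"grip":0.03,"x":-0.09,"y":0.045,"z":0,"yaw":0.062},{"grip":0.03,"x":-0.103,"y":0.05,"z":0.0,"yaw":0.062},{"grip":0.03,"x":-0.106,"y":0.05,"z":0.0,"yaw":0.062}]'
python3 -m crank '[{"grip":0.03,"x":0,"y":0,"z":0.01,"yaw":0},{"grip":0.03,"x":0,"y":0,"z":0.02,"yaw":0},{"grip":0.03,"x":0,"y":0,"z":0.03,"yaw":0},{"grip":0.03,"x":0,"y":0,"z":0.04,"yaw":0},{"grip":0.03,"x":0,"y":0,"z":0.046,"yaw":0}]'
python3 -m crank '[{"grip":0.03,"x":0,"y":0,"z":0.002,"yaw":0},{"grip":0.03,"x":0,"y":0,"z":0.004,"yaw":0},{"grip":0.03,"x":0,"y":0,"z":0.006,"yaw":0},{"grip":0.03,"x":0,"y":0,"z":0.006,"yaw":0},{"grip":0.03,"x":0,"y":0,"z":0.006,"yaw":0}]'
```

```text
time_s: 16.53
ee_pos: [576.5, -152.2, 132.9]
ee_rot: [-179.9, -0.0, 87.6]
force: [-0.0, 0.6, -3.2]
gripper_width: 35.6
gripper_force: 10.0
time_s: 16.95
ee_pos: [575.0, -148.8, 86.8]
ee_rot: [-179.8, -0.0, 87.8]
force: [-0.6, -0.0, -3.2]
gripper_width: 35.6
gripper_force: 10.0
time_s: 17.37
ee_pos: [576.7, -150.3, 83.3]
ee_rot: [179.9, 0.0, 87.8]
force: [0.9, 0.2, -3.7]
gripper_width: 35.9
gripper_force: 10.0
```

```bash
python3 -m crank '[{"grip":0.03,"x":0,"y":0,"z":0.002,"yaw":0},{"grip":0.03,"x":0,"y":0,"z":0.004,"yaw":0},{"grip":0.03,"x":0,"y":0,"z":0.005,"yaw":0},{"grip":0.03,"x":0,"y":0,"z":0.005,"yaw":0},{"grip":0.03,"x":0,"y":0,"z":0.005,"yaw":0}]'
python3 -m crank '[{"grip":0.03,"x":0,"y":0,"z":0.001,"yaw":0},{"grip":0.03,"x":0,"y":0,"z":0.003,"yaw":0},{"grip":0.03,"x":0,"y":0,"z":0.004,"yaw":0},{"grip":0.03,"x":0,"y":0,"z":0.004,"yaw":0},{"grip":0.03,"x":0,"y":0,"z":0.004,"yaw":0}]' 6
```

```text
time_s: 17.78
ee_pos: [576.9, -152.0, 80.7]
ee_rot: [179.8, 0.2, 87.8]
force: [-3.3, -4.0, 11.0]
gripper_width: 35.6
gripper_force: 10.0
time_s: 18.2
ee_pos: [576.9, -151.0, 76.0]
ee_rot: [179.9, 0.1, 87.8]
force: [-2.2, -1.1, 7.0]
gripper_width: 35.5
gripper_force: 6.0
```

Contact. Release and rise.

```bash
python3 -m crank '[{"grip":0.03,"x":0,"y":0,"z":0,"yaw":0},{"grip":0.03,"x":0,"y":0,"z":0,"yaw":0},{"grip":0.04,"x":0,"y":0,"z":0,"yaw":0},{"grip":0.06,"x":0,"y":0,"z":0,"yaw":0},{"grip":0.091,"x":0,"y":0,"z":0,"yaw":0}]' 3
python3 -m crank '[{"grip":0.091,"x":0,"y":0,"z":0,"yaw":0},{"grip":0.091,"x":0,"y":0,"z":0,"yaw":0},{"grip":0.091,"x":0,"y":0,"z":0,"yaw":0},{"grip":0.091,"x":0,"y":0,"z":-0.03,"yaw":0},{"grip":0.091,"x":0,"y":0,"z":-0.06,"yaw":0}]' 
python3 -m crank '[{"grip":0.091,"x":0,"y":0,"z":-0.02,"yaw":0},{"grip":0.091,"x":0,"y":0,"z":-0.05,"yaw":0},{"grip":0.091,"x":0,"y":0,"z":-0.08,"yaw":0},{"grip":0.091,"x":0,"y":0,"z":-0.08,"yaw":0},{"grip":0.091,"x":0,"y":0,"z":-0.08,"yaw":0}]'
python3 - <<'E'
from h import *
c=camera_model("wrist");im=grab_frame("wrist")
for k,X in(("yellow",[577,-160,122]),("greenhat",[572,-253,122])):
    ce,st,_=blob("wrist",k,proj("wrist",X,c),rad=45,im=im);print(k,ce,st,onz("wrist",*ce,120,c))
cv2.imwrite("pics/w6.png",im[:,:,::-1])
t=grab_frame("top");q=proj("top",[403,297,16]);ce,st,_=blob("top","redhat",q,im=t,rad=30);print("red",q,ce,onz("top",*ce,16))
print(go([420.7,270.8,150],123.6))
E
```

```text
time_s: 18.62
ee_pos: [576.6, -150.1, 73.6]
ee_rot: [180.0, -0.0, 87.8]
force: [0.1, 0.6, 0.1]
gripper_width: 50.3
gripper_force: 0.0
time_s: 19.03
ee_pos: [575.0, -149.7, 132.5]
ee_rot: [-179.7, -0.1, 87.8]
force: [1.0, 0.6, 0.2]
gripper_width: 83.7
gripper_force: 0.0
time_s: 19.45
ee_pos: [577.3, -150.4, 215.8]
ee_rot: [179.8, 0.1, 87.8]
force: [-0.7, 0.1, -0.4]
gripper_width: 91.3
gripper_force: 0.0
yellow [249.95976155 192.83606557] [234 177  38  36 671] [ 574.18695355 -151.83212682  120.        ]
greenhat [252.96472393 283.87269939] [237 272  34  23 652] [ 573.06804743 -247.80277397  120.        ]
red [166.60724284 220.215171  ] [165.93103448 221.4137931 ] [398.42591022 299.32418966  16.        ]
{'x': np.float64(0.4144), 'y': np.float64(-0.1713), 'z': np.float64(0.0629), 'yaw': np.float64(-0.625)}
```

View pics/w6.png

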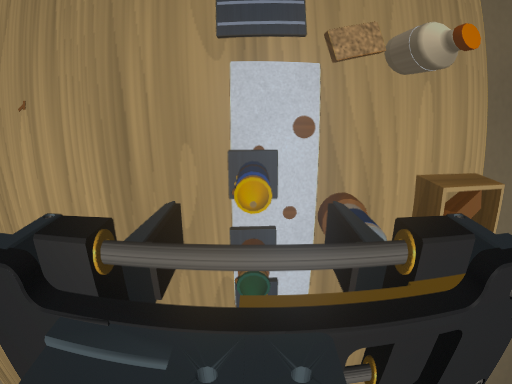

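Yellow and green stand upright at y≈-152 and -250. Next is red.

```bash
python3 -m crank '[{"grip":0.091,"x":0.038,"y":-0.016,"z":0,"yaw":-0.12},{"grip":0.091,"x":0.076,"y":-0.032,"z":0,"yaw":-0.24},{"grip":0.091,"x":0.114,"y":-0.048,"z":0,"yaw":-0.36},{"grip":0.091,"x":0.15,"y":-0.062,"z":0,"yaw":-0.48},{"grip":0.091,"x":0.185,"y":-0.077,"z":0,"yaw":-0.6}]' 
python3 -c '
from h import *
print(go([419,271.5,150],125))'
```

```text
time_s: 19.97
ee_pos: [504.8, 39.2, 212.0]
ee_rot: [-179.8, -0.1, 122.5]
force: [0.9, 1.0, 0.1]
gripper_width: 91.1
gripper_force: 0.0
{'x': np.float64(0.2421), 'y': np.float64(0.0523), 'z': np.float64(0.062), 'yaw': np.float64(-0.044)}
```

```bash
python3 -m crank '[{"grip":0.091,"x":0.038,"y":0.008,"z":0,"yaw":-0.03},{"grip":0.091,"x":0.076,"y":0.016,"z":0,"yaw":-0.03},{"grip":0.091,"x":0.114,"y":0.024,"z":0,"yaw":-0.03},{"grip":0.091,"x":0.15,"y":0.032,"z":0.02,"yaw":-0.03},{"grip":0.091,"x":0.185,"y":0.04,"z":0.04,"yaw":-0.03}]' 
python3 -m crank '[{"grip":0.091,"x":0.035,"y":0.008,"z":0.01,"yaw":0},{"grip":0.091,"x":0.05,"y":0.01,"z":0.02,"yaw":0},{"grip":0.091,"x":0.05,"y":0.01,"z":0.02,"yaw":0},{"grip":0.091,"x":0.05,"y":0.01,"z":0.02,"yaw":0},{"grip":0.091,"x":0.05,"y":0.01,"z":0.02,"yaw":0}]'
python3 - <<'E'
from h import *
c=camera_model("wrist");q=proj("wrist",[400,298,16],c);q2=proj("wrist",[433,252,43],c)
ce,st,im=blob("wrist","redhat",q,c=c);H=onz("wrist",*ce,16,c);print(q,ce,st,H)
hsv=cv2.cvtColor(im,cv2.COLOR_RGB2HSV);m=cv2.inRange(hsv,(0,0,100),(180,60,255));yy,xx=np.mgrid[:384,:512];m[np.hypot(xx-q2[0],yy-q2[1])>50]=0
m=cv2.morphologyEx(m,cv2.MORPH_CLOSE,np.ones((7,7)))
n,l,st,ce=cv2.connectedComponentsWithStats(m);i=1+np.argmax(st[1:,4]);C=onz("wrist",*ce[i],30,c);print("coat",q2,ce[i],st[i],C)
a=(H-C)[:2];yaw=np.degrees(np.arctan2(a[1],a[0]));print(np.hypot(*a),yaw);G=H[:2]-a/np.hypot(*a)*39
print(G,go([*G,21],yaw))
cv2.imwrite("pics/r1.png",im[:,:,::-1])
E
```

```text
time_s: 20.38
ee_pos: [441.0, 217.2, 172.9]
ee_rot: [180.0, 0.0, 123.9]
force: [0.4, -0.3, -0.9]
gripper_width: 91.2
gripper_force: 0.0
time_s: 20.8
ee_pos: [422.6, 262.0, 153.4]
ee_rot: [-179.9, 0.0, 123.9]
force: [0.7, 0.9, -0.1]
gripper_width: 91.2
gripper_force: 0.0
[255.3011975 138.611649 ] [258.38880249 140.83981337] [241 123  35  31 643] [403.7984218 297.8595672  16.       ]
coat [257.19599423 201.33044643] [255.40038314 204.46695402] [ 237  173   38   64 2088] [435.82082361 244.86755913  30.        ]
61.91596835125322 121.14403911308789
[423.96888354 264.48064461] {'x': np.float64(0.0017), 'y': np.float64(0.0023), 'z': np.float64(0.1328), 'yaw': np.float64(0.046)}
```

```bash
python3 -m crank '[{"grip":0.091,"x":0.003,"y":0.002,"z":0.03,"yaw":0.046},{"grip":0.091,"x":0.003,"y":0.002,"z":0.06,"yaw":0.046},{"grip":0.091,"x":0.003,"y":0.002,"z":0.09,"yaw":0.046},{"grip":0.091,"x":0.003,"y":0.002,"z":0.115,"yaw":0.046},{"grip":0.091,"x":0.003,"y":0.002,"z":0.132,"yaw":0.046}]' 
python3 -m crank '[{"grip":0.05,"x":0,"y":0,"z":0,"yaw":0},{"grip":0.03,"x":0,"y":0,"z":0,"yaw":0},{"grip":0.03,"x":0,"y":0,"z":0,"yaw":0},{"grip":0.03,"x":0,"y":0,"z":0,"yaw":0},{"grip":0.03,"x":0,"y":0,"z":0,"yaw":0}]' 5
python3 -m crank '[{"grip":0.03,"x":0,"y":0,"z":0,"yaw":0},{"grip":0.03,"x":0,"y":0,"z":0,"yaw":0},{"grip":0.03,"x":0,"y":0,"z":0,"yaw":0},{"grip":0.03,"x":0,"y":0,"z":0,"yaw":0},{"grip":0.03,"x":0,"y":0,"z":0,"yaw":0}]' 5
python3 -m crank '[{"grip":0.03,"x":0,"y":0,"z":-0.01,"yaw":0},{"grip":0.03,"x":0,"y":0,"z":-0.025,"yaw":0},{"grip":0.03,"x":0,"y":0,"z":-0.04,"yaw":0},{"grip":0.03,"x":0,"y":0,"z":-0.055,"yaw":0},{"grip":0.03,"x":0,"y":0,"z":-0.07,"yaw":0}]' 
python3 -m crank '[{"grip":0.03,"x":0,"y":0,"z":-0.015,"yaw":0},{"grip":0.03,"x":0,"y":0,"z":-0.03,"yaw":0},{"grip":0.03,"x":0,"y":0,"z":-0.045,"yaw":0},{"grip":0.03,"x":0,"y":0,"z":-0.045,"yaw":0},{"grip":0.03,"x":0,"y":0,"z":-0.045,"yaw":0}]' 10
python3 - <<'E'
from h import *
s=state()
ce,st,im=blob("wrist","redhat",(254,232),rad=90)
print(ce,st,go([578,-72,135],87.7),s["gripper_force"])
E
```

```text
time_s: 21.27
ee_pos: [422.5, 264.6, 20.2]
ee_rot: [-179.9, 0.0, 121.1]
force: [-0.8, 1.3, -0.4]
gripper_width: 90.9
gripper_force: 0.0
time_s: 21.68
ee_pos: [423.5, 266.6, 23.2]
ee_rot: [179.8, 0.0, 121.2]
force: [0.2, 0.9, -0.1]
gripper_width: 60.6
gripper_force: 0.0
time_s: 22.1
ee_pos: [422.6, 266.4, 22.0]
ee_rot: [180.0, 0.0, 121.2]
force: [-1.9, 0.2, 1.6]
gripper_width: 35.8
gripper_force: 5.0
time_s: 22.52
ee_pos: [422.0, 266.1, 92.6]
ee_rot: [-179.9, -0.0, 121.2]
force: [0.2, 0.8, -2.0]
gripper_width: 35.2
gripper_force: 5.0
time_s: 22.93
ee_pos: [422.6, 266.4, 137.3]
ee_rot: [179.9, 0.0, 121.2]
force: [0.1, -0.5, -2.5]
gripper_width: 35.8
gripper_force: 10.0
[253.81305399 234.27800161] [ 220  220   69   25 1241] {'x': np.float64(-0.3699), 'y': np.float64(-0.0418), 'z': np.float64(0.0014), 'yaw': np.float64(0.585)} 9.999813884496689
```

```bash
python3 -m crank '[{"grip":0.03,"x":-0.015,"y":-0.002,"z":0,"yaw":0.03},{"grip":0.03,"x":-0.045,"y":-0.005,"z":0,"yaw":0.1},{"grip":0.03,"x":-0.08,"y":-0.009,"z":0,"yaw":0.18},{"grip":0.03,"x":-0.115,"y":-0.013,"z":0,"yaw":0.26},{"grip":0.03,"x":-0.15,"y":-0.017,"z":0,"yaw":0.34}]' 10
python3 -c '
from h import *
print(go([578,-72,135],87.7))'
```

```text
time_s: 23.4
ee_pos: [485.1, 127.7, 135.4]
ee_rot: [-179.8, 0.0, 101.6]
force: [1.2, 1.2, -3.2]
gripper_width: 36.0
gripper_force: 10.0
{'x': np.float64(-0.2143), 'y': np.float64(0.0509), 'z': np.float64(0.0004), 'yaw': np.float64(0.242)}
```

```bash
python3 -m crank '[{"grip":0.03,"x":-0.035,"y":0.009,"z":0,"yaw":0.05},{"grip":0.03,"x":-0.07,"y":0.018,"z":0,"yaw":0.1},{"grip":0.03,"x":-0.105,"y":0.026,"z":0,"yaw":0.15},{"grip":0.03,"x":-0.14,"y":0.035,"z":0,"yaw":0.2},{"grip":0.03,"x":-0.165,"y":0.041,"z":0,"yaw":0.238}]'
python3 -m crank '[{"grip":0.03,"x":-0.015,"y":0.006,"z":0,"yaw":0},{"grip":0.03,"x":-0.025,"y":0.01,"z":0,"yaw":0},{"grip":0.03,"x":-0.032,"y":0.012,"z":0,"yaw":0},{"grip":0.03,"x":-0.034,"y":0.012,"z":0,"yaw":0},{"grip":0.03,"x":-0.034,"y":0.012,"z":0,"yaw":0}]'
python3 -c '
from h import *
print(go([578,-72,85],87.7))'
```

```text
time_s: 23.82
ee_pos: [559.7, -26.7, 135.2]
ee_rot: [-179.9, 0.0, 87.9]
force: [-0.2, 0.6, -2.9]
gripper_width: 35.7
gripper_force: 10.0
time_s: 24.23
ee_pos: [569.7, -58.0, 136.2]
ee_rot: [-179.9, -0.0, 88.1]
force: [0.3, 0.6, -2.3]
gripper_width: 35.5
gripper_force: 10.0
{'x': np.float64(-0.0137), 'y': np.float64(0.0088), 'z': np.float64(0.0512), 'yaw': np.float64(0.007)}
```

```bash
python3 -m crank '[{"grip":0.03,"x":-0.004,"y":0.003,"z":0.01,"yaw":0},{"grip":0.03,"x":-0.008,"y":0.008,"z":0.02,"yaw":0},{"grip":0.03,"x":-0.014,"y":0.008,"z":0.03,"yaw":0},{"grip":0.03,"x":-0.014,"y":0.008,"z":0.04,"yaw":0},{"grip":0.03,"x":-0.014,"y":0.008,"z":0.05,"yaw":0}]'
python3 -m crank '[{"grip":0.03,"x":0,"y":0,"z":0.001,"yaw":0},{"grip":0.03,"x":0,"y":0,"z":0.002,"yaw":0},{"grip":0.03,"x":0,"y":0,"z":0.004,"yaw":0},{"grip":0.03,"x":0,"y":0,"z":0.004,"yaw":0},{"grip":0.03,"x":0,"y":0,"z":0.004,"yaw":0}]'
python3 -m crank '[{"grip":0.03,"x":0,"y":0,"z":0.001,"yaw":0},{"grip":0.03,"x":0,"y":0,"z":0.003,"yaw":0},{"grip":0.03,"x":0,"y":0,"z":0.004,"yaw":0},{"grip":0.03,"x":0,"y":0,"z":0.004,"yaw":0},{"grip":0.03,"x":0,"y":0,"z":0.004,"yaw":0}]' 6
```

```text
time_s: 24.65
ee_pos: [577.3, -72.6, 85.2]
ee_rot: [-179.9, -0.0, 88.1]
force: [-0.6, -0.2, -2.8]
gripper_width: 35.8
gripper_force: 10.0
time_s: 25.07
ee_pos: [578.1, -72.5, 83.2]
ee_rot: [180.0, 0.0, 88.1]
force: [0.1, 0.3, -2.0]
gripper_width: 35.1
gripper_force: 10.0
time_s: 25.48
ee_pos: [578.2, -73.4, 80.4]
ee_rot: [179.9, 0.1, 88.1]
force: [-1.8, -2.0, 5.2]
gripper_width: 35.7
gripper_force: 6.0
```

```bash
python3 -m crank '[{"grip":0.03,"x":0,"y":0,"z":0.002,"yaw":0},{"grip":0.03,"x":0,"y":0,"z":0.003,"yaw":0},{"grip":0.04,"x":0,"y":0,"z":0.003,"yaw":0},{"grip":0.06,"x":0,"y":0,"z":0.003,"yaw":0},{"grip":0.091,"x":0,"y":0,"z":0.003,"yaw":0}]' 3
python3 -m crank '[{"grip":0.091,"x":0,"y":0,"z":0,"yaw":0},{"grip":0.091,"x":0,"y":0,"z":0,"yaw":0},{"grip":0.091,"x":0,"y":0,"z":0,"yaw":0},{"grip":0.091,"x":0,"y":0,"z":-0.03,"yaw":0},{"grip":0.091,"x":0,"y":0,"z":-0.06,"yaw":0}]' 
python3 -m crank '[{"grip":0.091,"x":0,"y":0,"z":-0.02,"yaw":0},{"grip":0.091,"x":0,"y":0,"z":-0.05,"yaw":0},{"grip":0.091,"x":0,"y":0,"z":-0.08,"yaw":0},{"grip":0.091,"x":0,"y":0,"z":-0.08,"yaw":0},{"grip":0.091,"x":0,"y":0,"z":-0.08,"yaw":0}]' 
python3 -m crank '[{"grip":0.091,"x":0.03,"y":0,"z":-0.01,"yaw":0},{"grip":0.091,"x":0.06,"y":0,"z":-0.02,"yaw":0},{"grip":0.091,"x":0.09,"y":0,"z":-0.03,"yaw":0},{"grip":0.091,"x":0.12,"y":0,"z":-0.03,"yaw":0},{"grip":0.091,"x":0.15,"y":0,"z":-0.03,"yaw":0}]'
python3 - <<'E'
from h import *
t=grab_frame("top");s=grab_frame("scene");np.save("pics/t2.npy",t)
a=cv2.resize(t[110:210,220:345],(400,320),interpolation=cv2.INTER_CUBIC);b=cv2.resize(s[130:260,130:292],(400,320),interpolation=cv2.INTER_CUBIC)
cv2.imwrite("pics/c7.png",np.hstack([a,b])[:,:,::-1])
for k,X in(("redhat",[577,-72,122]),("yellow",[574,-152,122]),("greenhat",[572,-250,122]),("bluehat",[577,-341,122])):
    for n,im in(("top",t),("scene",s)):
        ce,st,_=blob(n,k,proj(n,X),rad=15,im=im);print(k,n,proj(n,X),ce,st[4],onz(n,*ce,116)[:2])
print(go([690.4,-220,160],87.7))
E
```

```text
time_s: 25.9
ee_pos: [578.0, -72.3, 75.6]
ee_rot: [180.0, -0.0, 88.1]
force: [0.1, -0.7, -0.1]
gripper_width: 50.8
gripper_force: 0.0
time_s: 26.32
ee_pos: [576.5, -72.3, 134.7]
ee_rot: [-179.7, -0.0, 88.1]
force: [0.9, -0.0, 0.3]
gripper_width: 83.8
gripper_force: 0.0
time_s: 26.73
ee_pos: [578.8, -72.7, 217.8]
ee_rot: [179.7, 0.0, 88.1]
force: [0.1, 0.4, -1.5]
gripper_width: 90.9
gripper_force: 0.0
time_s: 27.15
ee_pos: [582.3, 78.6, 244.8]
ee_rot: [-179.9, 0.0, 88.1]
force: [0.9, -0.3, 0.2]
gripper_width: 90.7
gripper_force: 0.0
redhat top [265.85816616 172.17063346] [269.73076923 173.15384615] 52 [574.74662951 -86.3988185 ]
redhat scene [240.3839635  181.44044398] [236.3  183.66] 50 [585.02462359 -82.32512948]
yellow top [287.93375141 173.45046939] [293.58974359 163.51282051] 39 [ 612.30914381 -173.09120521]Traceback (most recent call last):
  File "<stdin>", line 7, in <module>
  File "h.py", line 30, in blob
    n_,l,st,ce=cv2.connectedComponentsWithStats(m);i=1+np.argmax(st[1:,4]);return ce[i],st[i],im
                                                       ~~~~~~~~~^^^^^^^^^^
    return _wrapfunc(a, 'argmax', axis=axis, out=out, **kwds)
    return bound(*args, **kwds)
ValueError: attempt to get argmax of an empty sequence
```

View pics/c7.png

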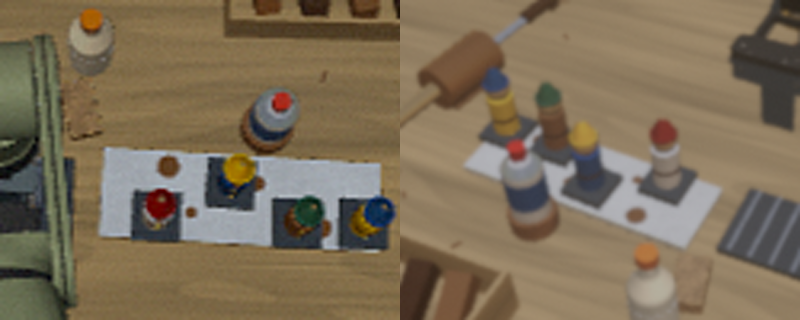

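All four stand on the spray board. Yellow was nudged to about (612,-173) but is still upright and inside. Next, press the nozzle, so I'll locate the cap across both views.

Run:
```python
from h import *
t=np.load("pics/t2.npy");s=grab_frame("scene")
P=[]
for n,im in(("top",t),("scene",s)):
    q=proj(n,[690,-220,138]);ce,st,_=blob(n,"redhat",q,rad=12,im=im);o,d=ray(n,*ce);P.append((o,d/np.linalg.norm(d)));print(n,q,ce,st,onz(n,*ce,138))
A=sum(np.eye(3)-np.outer(d,d) for o,d in P);b=sum((np.eye(3)-np.outer(d,d))@o for o,d in P);X=np.linalg.solve(A,b);print(X)
print(go([691,-220,230],87.7))
```

```text
top [307.25087416 141.58848809] [307.33333333 141.37037037] [305 139   6   6  27] [ 690.82017618 -220.30184719  138.        ]
scene [177.69493365 188.98767861] [176.65517241 190.27586207] [174 187   6   7  29] [ 695.68475652 -219.89621874  138.        ]
[ 692.35120737 -221.74017649  134.04906106]
{'x': np.float64(-0.2956), 'y': np.float64(0.1178), 'z': np.float64(0.014), 'yaw': np.float64(0.01)}
```

```bash
python3 -m crank '[{"grip":0.0,"x":-0.03,"y":0.014,"z":0,"yaw":0},{"grip":0.0,"x":-0.065,"y":0.028,"z":0,"yaw":0},{"grip":0.0,"x":-0.1,"y":0.042,"z":0,"yaw":0},{"grip":0.0,"x":-0.135,"y":0.056,"z":0,"yaw":0},{"grip":0.0,"x":-0.17,"y":0.07,"z":0,"yaw":0}]' 10
python3 -m crank '[{"grip":0.0,"x":-0.035,"y":0.014,"z":0,"yaw":0},{"grip":0.0,"x":-0.07,"y":0.028,"z":0,"yaw":0},{"grip":0.0,"x":-0.1,"y":0.04,"z":0,"yaw":0},{"grip":0.0,"x":-0.117,"y":0.047,"z":0,"yaw":0},{"grip":0.0,"x":-0.117,"y":0.047,"z":0,"yaw":0}]' 10
python3 -m crank '[{"grip":0.0,"x":0,"y":0,"z":0,"yaw":0},{"grip":0.0,"x":0,"y":0,"z":0,"yaw":0},{"grip":0.0,"x":0,"y":0,"z":0,"yaw":0},{"grip":0.0,"x":0,"y":0,"z":0,"yaw":0},{"grip":0.0,"x":0,"y":0,"z":0,"yaw":0}]' 10
python3 -c '
from h import *
print(go([692,-220,160],87.7))'
```

```text
time_s: 27.72
ee_pos: [646.7, -97.8, 244.5]
ee_rot: [-179.9, 0.0, 88.1]
force: [0.1, 0.4, 0.2]
gripper_width: 60.7
gripper_force: 0.0
time_s: 28.13
ee_pos: [689.9, -219.2, 243.1]
ee_rot: [-179.8, 0.1, 87.8]
force: [-0.1, 0.6, -0.5]
gripper_width: 27.3
gripper_force: 0.0
time_s: 28.55
ee_pos: [690.1, -212.3, 246.3]
ee_rot: [180.0, 0.0, 88.2]
force: [-0.9, 0.5, 0.2]
gripper_width: 0.6
gripper_force: 0.0
{'x': np.float64(-0.0076), 'y': np.float64(0.0021), 'z': np.float64(0.0863), 'yaw': np.float64(0.008)}
```

```bash
python3 -m crank '[{"grip":0.0,"x":-0.007,"y":0.002,"z":0.02,"yaw":0},{"grip":0.0,"x":-0.007,"y":0.002,"z":0.04,"yaw":0},{"grip":0.0,"x":-0.007,"y":0.002,"z":0.06,"yaw":0},{"grip":0.0,"x":-0.007,"y":0.002,"z":0.076,"yaw":0},{"grip":0.0,"x":-0.007,"y":0.002,"z":0.082,"yaw":0}]' 10
python3 -m crank '[{"grip":0.0,"x":0,"y":0,"z":0.002,"yaw":0},{"grip":0.0,"x":0,"y":0,"z":0.005,"yaw":0},{"grip":0.0,"x":0,"y":0,"z":0.008,"yaw":0},{"grip":0.0,"x":0,"y":0,"z":0.01,"yaw":0},{"grip":0.0,"x":0,"y":0,"z":0.01,"yaw":0}]'
```

```text
time_s: 28.97
ee_pos: [690.7, -219.3, 161.1]
ee_rot: [-179.7, -0.1, 88.2]
force: [-0.6, 0.1, 0.1]
gripper_width: 0.3
gripper_force: 0.0
time_s: 29.38
ee_pos: [692.6, -220.5, 154.7]
ee_rot: [179.9, 0.0, 88.1]
force: [-0.5, 0.0, 2.4]
gripper_width: 0.3
gripper_force: 1.0
```

```bash
python3 -m crank '[{"grip":0.0,"x":0,"y":0,"z":0.001,"yaw":0},{"grip":0.0,"x":0,"y":0,"z":0.002,"yaw":0},{"grip":0.0,"x":0,"y":0,"z":0.003,"yaw":0},{"grip":0.0,"x":0,"y":0,"z":0.003,"yaw":0},{"grip":0.0,"x":0,"y":0,"z":0.003,"yaw":0}]'
```

```text
time_s: 29.8
ee_pos: [692.6, -220.5, 151.5]
ee_rot: [179.9, 0.0, 88.1]
force: [0.7, 1.0, 3.9]
gripper_width: 0.5
gripper_force: 1.9
```

```bash
python3 -m crank '[{"grip":0.0,"x":0,"y":0,"z":0.001,"yaw":0},{"grip":0.0,"x":0,"y":0,"z":0.002,"yaw":0},{"grip":0.0,"x":0,"y":0,"z":0.003,"yaw":0},{"grip":0.0,"x":0,"y":0,"z":0.003,"yaw":0},{"grip":0.0,"x":0,"y":0,"z":0.003,"yaw":0}]'
python3 -m crank '[{"grip":0.0,"x":0,"y":0,"z":0.001,"yaw":0},{"grip":0.0,"x":0,"y":0,"z":0.0015,"yaw":0},{"grip":0.0,"x":0,"y":0,"z":0.0015,"yaw":0},{"grip":0.0,"x":0,"y":0,"z":0.0015,"yaw":0},{"grip":0.0,"x":0,"y":0,"z":0.0015,"yaw":0}]'
```

```text
time_s: 30.22
ee_pos: [692.6, -220.5, 149.3]
ee_rot: [179.9, 0.0, 88.1]
force: [0.7, 1.1, 7.6]
gripper_width: 0.6
gripper_force: 4.1
time_s: 30.63
ee_pos: [692.6, -220.5, 149.2]
ee_rot: [179.8, 0.0, 88.1]
force: [-0.9, 1.6, 13.2]
gripper_width: 0.1
gripper_force: 6.4
```

Cap bottomed at z 149.2 (13 N), so it is fully pressed. Rise and measure the figures.

```bash
python3 -m crank '[{"grip":0.0,"x":0,"y":0,"z":-0.005,"yaw":0},{"grip":0.0,"x":0,"y":0,"z":-0.02,"yaw":0},{"grip":0.0,"x":0,"y":0,"z":-0.04,"yaw":0},{"grip":0.0,"x":0,"y":0,"z":-0.07,"yaw":0},{"grip":0.03,"x":0,"y":0,"z":-0.1,"yaw":0}]'
python3 -m crank '[{"grip":0.091,"x":0.03,"y":-0.024,"z":0,"yaw":0},{"grip":0.091,"x":0.06,"y":-0.048,"z":0,"yaw":0},{"grip":0.091,"x":0.09,"y":-0.072,"z":0,"yaw":0},{"grip":0.091,"x":0.12,"y":-0.095,"z":0,"yaw":0},{"grip":0.091,"x":0.13,"y":-0.11,"z":0,"yaw":0}]'
python3 -m crank '[{"grip":0.091,"x":0.0,"y":0,"z":0,"yaw":0},{"grip":0.091,"x":0,"y":0,"z":0,"yaw":0},{"grip":0.091,"x":0,"y":0,"z":0,"yaw":0},{"grip":0.091,"x":0,"y":0,"z":0,"yaw":0},{"grip":0.091,"x":0,"y":0,"z":0,"yaw":0}]'
cat >> h.py <<'E'
def foot(c,im,guess,rad=30):
    """dark foot top (z=24) of a standing figure near guess: its front (+y) edge ends -> edge midpoint, via mask corners"""
    q=proj("wrist",[*guess,24],c);g=cv2.cvtColor(im,cv2.COLOR_RGB2HSV)
    return q,g
E
python3 - <<'E'
from h import *
c=camera_model("wrist");im=grab_frame("wrist");s=grab_frame("scene")
for k,X in(("redhat",[577,-80,116]),("yellow",[612,-170,116]),("greenhat",[572,-250,116]),("bluehat",[577,-341,116])):
  for n,I in(("wrist",im),("scene",s)):
    try:
        ce,st,_=blob(n,k,proj(n,X,c if n=="wrist" else None),rad=35 if n=="wrist" else 12,im=I);print(k,n,ce,st,onz(n,*ce,116,c if n=="wrist" else None))
    except Exception as e:print(k,n,"none")
cv2.imwrite("pics/p8.png",im[:,:,::-1]);print(state()["ee_pos"])
E
```

```text
time_s: 31.05
ee_pos: [690.6, -220.4, 244.9]
ee_rot: [-179.7, -0.1, 88.1]
force: [0.4, -0.3, 0.9]
gripper_width: 4.6
gripper_force: 0.0
time_s: 31.47
ee_pos: [583.1, -83.5, 245.3]
ee_rot: [-179.7, -0.1, 88.2]
force: [-0.7, 0.3, -0.4]
gripper_width: 37.7
gripper_force: 0.0
time_s: 31.88
ee_pos: [587.0, -87.8, 245.7]
ee_rot: [-180.0, 0.0, 88.0]
force: [-0.2, -0.1, 0.6]
gripper_width: 70.8
gripper_force: 0.0
redhat wrist [239.98591549 176.72434608] [228 164  26  33 497] [573.31933656 -82.0777986  116.        ]
redhat scene [236.4893617  183.55319149] [233 180   8   8  47] [584.38530314 -81.99591954 116.        ]
yellow wrist [286.5 243. ] [284 243   6   1   6] [ 619.68408189 -156.55917989  116.        ]
yellow scene none
greenhat wrist none
greenhat scene none
bluehat wrist none
bluehat scene none
[586.87072179 -87.64118187 245.79880605]
```

View pics/p8.png

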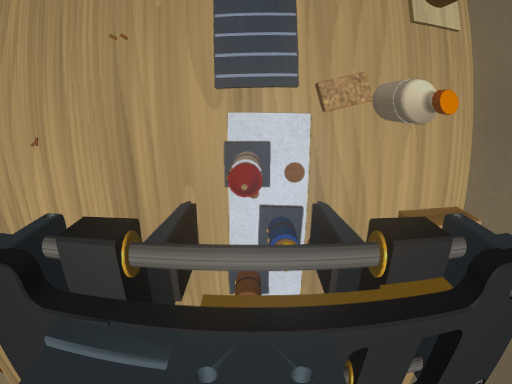

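The figures remain standing: red's foot spans about (224–269, 141–187) and yellow's front edge is at (260–303, 206). I'll measure from the front foot edges.

```bash
cat >> h.py <<'E'
def foot(c,im,guess):
    """front (+y) edge of the dark foot top (z=24) in the wrist view -> foot centre, yaw deg"""
    g=np.array(guess);a=proj("wrist",[g[0],g[1],24],c);hsv=cv2.cvtColor(im,cv2.COLOR_RGB2HSV)
    m=cv2.inRange(hsv,(90,0,20),(130,130,110));yy,xx=np.mgrid[:384,:512]
    m[(abs(xx-a[0])>36)|(yy>a[1]+2)|(yy<a[1]-45)]=0
    n,l,st,ce=cv2.connectedComponentsWithStats(m);i=1+np.argmax(st[1:,4]);pts=np.argwhere(l==i)[:,::-1]
    cols=np.unique(pts[:,0]);top=np.array([pts[pts[:,0]==u,1].min() for u in cols])
    ok=abs(top-np.median(top))<4;u,v=cols[ok],top[ok]-.5
    k=np.polyfit(u,v,1);A=onz("wrist",u[0]-.5,np.polyval(k,u[0]),24,c);B=onz("wrist",u[-1]+.5,np.polyval(k,u[-1]),24,c)
    w=(B-A)[:2];L=np.hypot(*w);w/=L;M=(A+B)[:2]/2;C=M+30*np.array([w[1],-w[0]])
    return dict(centre=C.round(1),yaw=round(float(np.degrees(np.arctan2(w[1],w[0]))),1),width=round(float(L),1),edge=(u[0],u[-1],int(np.median(v))))
E
python3 - <<'E'
from h import *
c=camera_model("wrist");im=cv2.imread("pics/p8.png")[:,:,::-1].copy()
for g in([577,-80],[612,-172]):print(foot(c,im,g))
print(onz("wrist",247,164,24,c),onz("wrist",245,188,134,c))
print(go([577,-80,140],87.7))
E
```

```text
{'centre': array([578.7, -87.4]), 'yaw': -0.3, 'width': 57.8, 'edge': (np.int64(225), np.int64(269), 141)}
{'centre': array([ 620.6, -176.5]), 'yaw': -2.1, 'width': 58.6, 'edge': (np.int64(260), np.int64(302), 206)}
[577.85601919 -86.55202601  24.        ] [578.38482952 -88.74419202 134.        ]
{'x': np.float64(0.0073), 'y': np.float64(-0.0101), 'z': np.float64(0.1058), 'yaw': np.float64(0.006)}
```

```bash
python3 -m crank '[{"grip":0.091,"x":0,"y":-0.008,"z":0.02,"yaw":0},{"grip":0.091,"x":0,"y":-0.008,"z":0.055,"yaw":0},{"grip":0.091,"x":0,"y":-0.008,"z":0.09,"yaw":0},{"grip":0.091,"x":0,"y":-0.008,"z":0.12,"yaw":0},{"grip":0.091,"x":0,"y":-0.008,"z":0.14,"yaw":0}]'
python3 -m crank '[{"grip":0.091,"x":0,"y":0,"z":0.015,"yaw":0},{"grip":0.091,"x":0,"y":0,"z":0.028,"yaw":0},{"grip":0.06,"x":0,"y":0,"z":0.028,"yaw":0},{"grip":0.03,"x":0,"y":0,"z":0.028,"yaw":0},{"grip":0.03,"x":0,"y":0,"z":0.028,"yaw":0}]' 8
python3 -m crank '[{"grip":0.03,"x":0,"y":0,"z":0,"yaw":0},{"grip":0.03,"x":0,"y":0,"z":0,"yaw":0},{"grip":0.03,"x":0,"y":0,"z":0,"yaw":0},{"grip":0.03,"x":0,"y":0,"z":0,"yaw":0},{"grip":0.03,"x":0,"y":0,"z":0,"yaw":0}]' 15
```

```text
time_s: 32.4
ee_pos: [577.0, -86.8, 103.1]
ee_rot: [-179.8, -0.0, 88.1]
force: [-0.4, -0.1, -0.6]
gripper_width: 91.2
gripper_force: 0.0
time_s: 32.82
ee_pos: [579.2, -87.0, 79.1]
ee_rot: [179.9, 0.0, 88.1]
force: [-0.2, 0.9, 0.1]
gripper_width: 73.5
gripper_force: 0.0
time_s: 33.23
ee_pos: [578.5, -86.7, 78.7]
ee_rot: [180.0, 0.0, 88.1]
force: [-0.5, 0.6, -0.1]
gripper_width: 40.3
gripper_force: 0.0
```

```bash
python3 -m crank '[{"grip":0.03,"x":0,"y":0,"z":0,"yaw":0},{"grip":0.03,"x":0,"y":0,"z":0,"yaw":0},{"grip":0.03,"x":0,"y":0,"z":0,"yaw":0},{"grip":0.03,"x":0,"y":0,"z":0,"yaw":0},{"grip":0.03,"x":0,"y":0,"z":0,"yaw":0}]' 15
python3 -m crank '[{"grip":0.03,"x":0,"y":0,"z":-0.01,"yaw":0},{"grip":0.03,"x":0,"y":0,"z":-0.025,"yaw":0},{"grip":0.03,"x":0,"y":0,"z":-0.045,"yaw":0},{"grip":0.03,"x":0.01,"y":0,"z":-0.055,"yaw":0},{"grip":0.03,"x":0.03,"y":0,"z":-0.06,"yaw":0}]'
python3 -m crank '[{"grip":0.03,"x":0.03,"y":0,"z":0,"yaw":0},{"grip":0.03,"x":0.065,"y":0,"z":0,"yaw":0},{"grip":0.03,"x":0.1,"y":0,"z":0,"yaw":0},{"grip":0.03,"x":0.135,"y":0,"z":0,"yaw":0},{"grip":0.03,"x":0.17,"y":0,"z":0,"yaw":0}]'
python3 -c '
from h import *
print(go([580,304,135],89.2))'
```

```text
time_s: 33.65
ee_pos: [578.3, -86.6, 78.5]
ee_rot: [-180.0, 0.0, 88.1]
force: [-1.4, 0.1, 2.9]
gripper_width: 35.8
gripper_force: 15.0
time_s: 34.07
ee_pos: [580.6, -57.6, 140.3]
ee_rot: [179.8, 0.1, 88.0]
force: [0.1, -0.8, -3.5]
gripper_width: 35.7
gripper_force: 15.0
time_s: 34.48
ee_pos: [584.5, 115.6, 138.3]
ee_rot: [-180.0, -0.0, 88.1]
force: [-0.3, -0.5, -2.1]
gripper_width: 35.4
gripper_force: 15.0
{'x': np.float64(0.1882), 'y': np.float64(-0.0108), 'z': np.float64(0.0033), 'yaw': np.float64(-0.019)}
```

```bash
python3 -m crank '[{"grip":0.03,"x":0.035,"y":-0.002,"z":0,"yaw":0},{"grip":0.03,"x":0.07,"y":-0.004,"z":0,"yaw":-0.02},{"grip":0.03,"x":0.105,"y":-0.006,"z":0,"yaw":-0.02},{"grip":0.03,"x":0.135,"y":-0.008,"z":0,"yaw":-0.02},{"grip":0.03,"x":0.16,"y":-0.01,"z":0,"yaw":-0.02}]'
python3 -m crank '[{"grip":0.03,"x":0.02,"y":0,"z":0,"yaw":0},{"grip":0.03,"x":0.03,"y":0,"z":0.01,"yaw":0},{"grip":0.03,"x":0.03,"y":0,"z":0.025,"yaw":0},{"grip":0.03,"x":0.03,"y":0,"z":0.04,"yaw":0},{"grip":0.03,"x":0.03,"y":0,"z":0.05,"yaw":0}]'
python3 -m crank '[{"grip":0.03,"x":0,"y":0,"z":0.002,"yaw":0},{"grip":0.03,"x":0,"y":0,"z":0.004,"yaw":0},{"grip":0.03,"x":0,"y":0,"z":0.006,"yaw":0},{"grip":0.03,"x":0,"y":0,"z":0.007,"yaw":0},{"grip":0.03,"x":0,"y":0,"z":0.007,"yaw":0}]'
```

```text
time_s: 34.9
ee_pos: [579.4, 276.8, 138.1]
ee_rot: [-180.0, -0.0, 89.3]
force: [0.1, -0.9, -2.9]
gripper_width: 35.3
gripper_force: 15.0
time_s: 35.32
ee_pos: [579.4, 303.1, 85.8]
ee_rot: [-179.8, 0.1, 89.3]
force: [-0.0, -0.4, -2.2]
gripper_width: 35.7
gripper_force: 15.0
time_s: 35.73
ee_pos: [581.1, 303.4, 81.8]
ee_rot: [179.9, -0.0, 89.2]
force: [-0.5, 0.3, -1.8]
gripper_width: 35.5
gripper_force: 15.0
```

```bash
python3 -m crank '[{"grip":0.03,"x":0,"y":0,"z":0.001,"yaw":0},{"grip":0.03,"x":0,"y":0,"z":0.002,"yaw":0},{"grip":0.03,"x":0,"y":0,"z":0.003,"yaw":0},{"grip":0.03,"x":0,"y":0,"z":0.003,"yaw":0},{"grip":0.03,"x":0,"y":0,"z":0.003,"yaw":0}]' 8
python3 -m crank '[{"grip":0.03,"x":0,"y":0,"z":0.001,"yaw":0},{"grip":0.03,"x":0,"y":0,"z":0.001,"yaw":0},{"grip":0.04,"x":0,"y":0,"z":0.001,"yaw":0},{"grip":0.06,"x":0,"y":0,"z":0.001,"yaw":0},{"grip":0.091,"x":0,"y":0,"z":0.001,"yaw":0}]' 3
python3 -m crank '[{"grip":0.091,"x":0,"y":0,"z":0,"yaw":0},{"grip":0.091,"x":0,"y":0,"z":0,"yaw":0},{"grip":0.091,"x":0,"y":0,"z":0,"yaw":0},{"grip":0.091,"x":0,"y":0,"z":-0.03,"yaw":0},{"grip":0.091,"x":0,"y":0,"z":-0.06,"yaw":0}]' 
python3 -m crank '[{"grip":0.091,"x":0,"y":0,"z":-0.03,"yaw":0},{"grip":0.091,"x":0,"y":0,"z":-0.065,"yaw":0},{"grip":0.091,"x":0,"y":0,"z":-0.1,"yaw":0},{"grip":0.091,"x":-0.02,"y":0.002,"z":-0.1,"yaw":0},{"grip":0.091,"x":-0.05,"y":0.004,"z":-0.1,"yaw":0}]'
python3 - <<'E'
from h import *
c=camera_model("wrist");im=grab_frame("wrist");cv2.imwrite("pics/d1.png",im[:,:,::-1])
X=[581,303,116]
ce,st,_=blob("wrist","redhat",proj("wrist",X,c),rad=50,im=im);print(proj("wrist",X,c),ce,st,onz("wrist",*ce,118,c))
try: print(foot(c,im,[581,303]))
except Exception as e: print(e)
print(go([620,-172,245],88))
E
```

```text
time_s: 36.15
ee_pos: [580.8, 303.6, 78.5]
ee_rot: [180.0, -0.0, 89.3]
force: [0.1, -0.1, -1.5]
gripper_width: 35.9
gripper_force: 8.0
time_s: 36.57
ee_pos: [580.9, 303.6, 77.3]
ee_rot: [180.0, -0.0, 89.3]
force: [-0.1, -0.7, 0.1]
gripper_width: 50.3
gripper_force: 0.0
time_s: 36.98
ee_pos: [579.4, 302.8, 135.8]
ee_rot: [-179.7, 0.2, 89.3]
force: [0.6, 0.1, 0.7]
gripper_width: 83.8
gripper_force: 0.0
time_s: 37.4
ee_pos: [585.2, 255.6, 240.3]
ee_rot: [179.7, -0.2, 89.4]
force: [0.5, 0.1, -1.0]
gripper_width: 90.7
gripper_force: 0.0
[248.19366913 135.36808718] [247.70941055 134.78076525] [230 118  36  35 967] [580.57695589 303.73747355 118.        ]
{'centre': array([586.2, 305.1]), 'yaw': -0.1, 'width': 81.2, 'edge': (np.int64(221), np.int64(285), 103)}
{'x': np.float64(-0.4196), 'y': np.float64(0.0411), 'z': np.float64(-0.0061), 'yaw': np.float64(0.021)}
```

Red stands on the drying board at (581,304). Back for yellow.

```bash
python3 -m crank '[{"grip":0.091,"x":-0.038,"y":0.004,"z":0,"yaw":0},{"grip":0.091,"x":-0.077,"y":0.008,"z":0,"yaw":0},{"grip":0.091,"x":-0.115,"y":0.012,"z":0,"yaw":0},{"grip":0.091,"x":-0.154,"y":0.016,"z":0,"yaw":0.02},{"grip":0.091,"x":-0.19,"y":0.02,"z":0,"yaw":0.021}]'
python3 -m crank '[{"grip":0.091,"x":-0.038,"y":0.002,"z":0,"yaw":0},{"grip":0.091,"x":-0.077,"y":0.004,"z":0,"yaw":0},{"grip":0.091,"x":-0.115,"y":0.006,"z":0,"yaw":0},{"grip":0.091,"x":-0.154,"y":0.008,"z":0,"yaw":0},{"grip":0.091,"x":-0.19,"y":0.011,"z":0,"yaw":0}]'
python3 -m crank '[{"grip":0.091,"x":-0.02,"y":0.0,"z":0,"yaw":0},{"grip":0.091,"x":-0.04,"y":0,"z":0,"yaw":0},{"grip":0.091,"x":-0.04,"y":0,"z":0,"yaw":0},{"grip":0.091,"x":-0.04,"y":0,"z":0,"yaw":0},{"grip":0.091,"x":-0.04,"y":0,"z":0,"yaw":0}]'
python3 - <<'E'
from h import *
c=camera_model("wrist");im=grab_frame("wrist");cv2.imwrite("pics/y2.png",im[:,:,::-1])
X=[620,-176,116]
ce,st,_=blob("wrist","yellow",proj("wrist",X,c),rad=40,im=im);print(proj("wrist",X,c),ce,st,onz("wrist",*ce,118,c))
print(foot(c,im,[620,-176]));print(state()["ee_pos"],go([620.6,-176.5,82],88))
E
```

```text
time_s: 37.87
ee_pos: [601.3, 61.2, 237.3]
ee_rot: [-180.0, 0.0, 88.0]
force: [0.6, 0.3, 0.0]
gripper_width: 91.1
gripper_force: 0.0
time_s: 38.28
ee_pos: [605.6, -129.3, 237.3]
ee_rot: [-180.0, 0.0, 88.0]
force: [0.4, 0.2, -0.6]
gripper_width: 90.9
gripper_force: 0.0
time_s: 38.7
ee_pos: [604.7, -166.3, 237.2]
ee_rot: [-180.0, -0.0, 88.1]
force: [-0.8, 0.1, -0.1]
gripper_width: 91.2
gripper_force: 0.0
[269.92884729 193.22318167] [269.8700361  189.71480144] [253 176  35  33 277] [ 619.91682592 -171.86941307  118.        ]
{'centre': array([ 619.8, -176.5]), 'yaw': -4.0, 'width': 59.4, 'edge': (np.int64(244), np.int64(290), 150)}
[ 604.73466765 -165.96677253  237.24284994] {'x': np.float64(-0.01), 'y': np.float64(0.0162), 'z': np.float64(0.1552), 'yaw': np.float64(0.002)}
```

```bash
python3 -m crank '[{"grip":0.064,"x":-0.01,"y":0.015,"z":0,"yaw":0.01},{"grip":0.064,"x":-0.01,"y":0.015,"z":0.01,"yaw":0.02},{"grip":0.064,"x":-0.01,"y":0.015,"z":0.025,"yaw":0.02},{"grip":0.064,"x":-0.01,"y":0.015,"z":0.055,"yaw":0.02},{"grip":0.064,"x":-0.01,"y":0.015,"z":0.09,"yaw":0.02}]'
python3 -m crank '[{"grip":0.064,"x":0,"y":0,"z":0.02,"yaw":0},{"grip":0.064,"x":0,"y":0,"z":0.04,"yaw":0},{"grip":0.064,"x":0,"y":0,"z":0.056,"yaw":0},{"grip":0.064,"x":0,"y":0,"z":0.065,"yaw":0},{"grip":0.064,"x":0,"y":0,"z":0.065,"yaw":0}]'
python3 -m crank '[{"grip":0.05,"x":0,"y":0,"z":0,"yaw":0},{"grip":0.03,"x":0,"y":0,"z":0,"yaw":0},{"grip":0.03,"x":0,"y":0,"z":0,"yaw":0},{"grip":0.03,"x":0,"y":0,"z":0,"yaw":0},{"grip":0.03,"x":0,"y":0,"z":0,"yaw":0}]' 8
python3 -m crank '[{"grip":0.03,"x":0,"y":0,"z":0,"yaw":0},{"grip":0.03,"x":0,"y":0,"z":0,"yaw":0},{"grip":0.03,"x":0,"y":0,"z":0,"yaw":0},{"grip":0.03,"x":0,"y":0,"z":0,"yaw":0},{"grip":0.03,"x":0,"y":0,"z":0,"yaw":0}]' 15
```

```text
time_s: 39.17
ee_pos: [620.3, -176.4, 147.9]
ee_rot: [179.8, 0.0, 87.0]
force: [-0.7, -0.3, -0.5]
gripper_width: 64.7
gripper_force: 0.0
time_s: 39.58
ee_pos: [617.6, -176.0, 79.7]
ee_rot: [-179.7, -0.1, 87.0]
force: [-1.0, 0.6, 0.5]
gripper_width: 63.8
gripper_force: 0.0
time_s: 40.0
ee_pos: [620.1, -177.8, 83.4]
ee_rot: [179.9, 0.0, 86.9]
force: [0.5, -0.4, 1.2]
gripper_width: 35.8
gripper_force: 8.0
time_s: 40.42
ee_pos: [620.2, -177.7, 83.3]
ee_rot: [179.9, 0.0, 86.9]
force: [2.0, 0.4, 5.7]
gripper_width: 35.3
gripper_force: 15.0
```

```bash
python3 -m crank '[{"grip":0.03,"x":0,"y":0,"z":-0.01,"yaw":0},{"grip":0.03,"x":0,"y":0,"z":-0.025,"yaw":0},{"grip":0.03,"x":0,"y":0,"z":-0.045,"yaw":0},{"grip":0.03,"x":0.01,"y":0,"z":-0.055,"yaw":0},{"grip":0.03,"x":0.03,"y":0,"z":-0.06,"yaw":0}]'
python3 -m crank '[{"grip":0.03,"x":0.03,"y":-0.005,"z":0,"yaw":0},{"grip":0.03,"x":0.065,"y":-0.01,"z":0,"yaw":0},{"grip":0.03,"x":0.1,"y":-0.02,"z":0,"yaw":0},{"grip":0.03,"x":0.135,"y":-0.03,"z":0,"yaw":0},{"grip":0.03,"x":0.17,"y":-0.04,"z":0,"yaw":0}]'
python3 -c '
from h import *
print(go([580,224,135],89.2))'
```

```text
time_s: 40.83
ee_pos: [621.3, -148.8, 143.6]
ee_rot: [179.9, 0.1, 86.8]
force: [0.1, 0.5, -3.7]
gripper_width: 35.5
gripper_force: 15.0
time_s: 41.25
ee_pos: [588.6, 26.4, 141.6]
ee_rot: [-179.9, -0.0, 86.9]
force: [1.2, -0.1, -3.4]
gripper_width: 35.7
gripper_force: 15.0
{'x': np.float64(0.1968), 'y': np.float64(-0.0193), 'z': np.float64(0.0066), 'yaw': np.float64(-0.04)}
```

```bash
python3 -m crank '[{"grip":0.03,"x":0.035,"y":-0.003,"z":0,"yaw":0},{"grip":0.03,"x":0.07,"y":-0.006,"z":0,"yaw":-0.02},{"grip":0.03,"x":0.105,"y":-0.01,"z":0,"yaw":-0.04},{"grip":0.03,"x":0.135,"y":-0.013,"z":0,"yaw":-0.04},{"grip":0.03,"x":0.165,"y":-0.017,"z":0,"yaw":-0.04}]'
python3 -m crank '[{"grip":0.03,"x":0.02,"y":0,"z":0,"yaw":0},{"grip":0.03,"x":0.032,"y":0,"z":0.01,"yaw":0},{"grip":0.03,"x":0.034,"y":0,"z":0.025,"yaw":0},{"grip":0.03,"x":0.034,"y":0,"z":0.04,"yaw":0},{"grip":0.03,"x":0.034,"y":0,"z":0.05,"yaw":0}]'
python3 -m crank '[{"grip":0.03,"x":0,"y":0,"z":0.002,"yaw":0},{"grip":0.03,"x":0,"y":0,"z":0.004,"yaw":0},{"grip":0.03,"x":0,"y":0,"z":0.006,"yaw":0},{"grip":0.03,"x":0,"y":0,"z":0.008,"yaw":0},{"grip":0.03,"x":0,"y":0,"z":0.008,"yaw":0}]'
```

```text
time_s: 41.67
ee_pos: [580.7, 192.2, 141.6]
ee_rot: [-179.9, 0.0, 89.2]
force: [1.1, -0.7, -3.7]
gripper_width: 35.5
gripper_force: 15.0
time_s: 42.08
ee_pos: [580.9, 223.7, 89.6]
ee_rot: [-179.8, 0.1, 89.2]
force: [-0.4, -0.5, -2.9]
gripper_width: 35.9
gripper_force: 15.0
time_s: 42.5
ee_pos: [582.9, 223.8, 84.6]
ee_rot: [180.0, -0.0, 89.2]
force: [0.0, 0.3, -3.1]
gripper_width: 35.3
gripper_force: 15.0
```

```bash
python3 -m crank '[{"grip":0.03,"x":0,"y":0,"z":0.001,"yaw":0},{"grip":0.03,"x":0,"y":0,"z":0.002,"yaw":0},{"grip":0.03,"x":0,"y":0,"z":0.002,"yaw":0},{"grip":0.03,"x":0,"y":0,"z":0.002,"yaw":0},{"grip":0.03,"x":0,"y":0,"z":0.002,"yaw":0}]' 8
python3 -m crank '[{"grip":0.03,"x":0,"y":0,"z":0.001,"yaw":0},{"grip":0.03,"x":0,"y":0,"z":0.001,"yaw":0},{"grip":0.04,"x":0,"y":0,"z":0.001,"yaw":0},{"grip":0.06,"x":0,"y":0,"z":0.001,"yaw":0},{"grip":0.091,"x":0,"y":0,"z":0.001,"yaw":0}]' 3
python3 -m crank '[{"grip":0.091,"x":0,"y":0,"z":0,"yaw":0},{"grip":0.091,"x":0,"y":0,"z":0,"yaw":0},{"grip":0.091,"x":0,"y":0,"z":0,"yaw":0},{"grip":0.091,"x":0,"y":0,"z":-0.03,"yaw":0},{"grip":0.091,"x":0,"y":0,"z":-0.06,"yaw":0}]' 
python3 -m crank '[{"grip":0.091,"x":0,"y":0,"z":-0.03,"yaw":0},{"grip":0.091,"x":0,"y":0,"z":-0.065,"yaw":0},{"grip":0.091,"x":0,"y":0,"z":-0.1,"yaw":0},{"grip":0.091,"x":-0.02,"y":0.0,"z":-0.1,"yaw":0},{"grip":0.091,"x":-0.05,"y":0.0,"z":-0.1,"yaw":0}]'
python3 - <<'E'
from h import *
c=camera_model("wrist");im=grab_frame("wrist");cv2.imwrite("pics/d2.png",im[:,:,::-1])
for k,X in(("redhat",[581,303,116]),("yellow",[582,224,116])):
    ce,st,_=blob("wrist",k,proj("wrist",X,c),rad=35,im=im);print(k,proj("wrist",X,c),ce,st,onz("wrist",*ce,118,c))
print(go([575,-245,245],88))
E
```

```text
time_s: 42.92
ee_pos: [583.2, 224.1, 83.2]
ee_rot: [179.9, -0.0, 89.2]
force: [-0.6, -0.5, 3.9]
gripper_width: 35.7
gripper_force: 8.0
time_s: 43.33
ee_pos: [582.4, 224.0, 80.8]
ee_rot: [-180.0, 0.0, 89.2]
force: [0.1, -0.4, 0.1]
gripper_width: 50.5
gripper_force: 0.0
time_s: 43.75
ee_pos: [581.2, 223.5, 139.9]
ee_rot: [-179.7, 0.1, 89.2]
force: [0.3, 0.1, 0.2]
gripper_width: 84.0
gripper_force: 0.0
time_s: 44.17
ee_pos: [583.2, 175.8, 244.2]
ee_rot: [179.6, -0.2, 89.4]
force: [0.8, -0.0, 0.4]
gripper_width: 91.0
gripper_force: 0.0
redhat [249.33882708  52.90177277] [248.68358531  54.77105832] [231  38  36  34 926] [580.37809226 300.77273054 118.        ]
yellow [251.27891026 134.16067182] [252.03506787 132.17533937] [235 116  36  35 884] [582.74905457 226.07007606 118.        ]
{'x': np.float64(-0.4139), 'y': np.float64(-0.001), 'z': np.float64(-0.0022), 'yaw': np.float64(0.02)}
```

Both stand. Go for green.

```bash
python3 -m crank '[{"grip":0.091,"x":-0.038,"y":0,"z":0,"yaw":0},{"grip":0.091,"x":-0.077,"y":0,"z":0,"yaw":0},{"grip":0.091,"x":-0.115,"y":0,"z":0,"yaw":0},{"grip":0.091,"x":-0.154,"y":0,"z":0,"yaw":0},{"grip":0.091,"x":-0.19,"y":0,"z":0,"yaw":0.02}]'
python3 -m crank '[{"grip":0.091,"x":-0.038,"y":0,"z":0,"yaw":0},{"grip":0.091,"x":-0.077,"y":0,"z":0,"yaw":0},{"grip":0.091,"x":-0.115,"y":0,"z":0,"yaw":0},{"grip":0.091,"x":-0.154,"y":0,"z":0,"yaw":0},{"grip":0.091,"x":-0.19,"y":0,"z":0,"yaw":0}]'
python3 -m crank '[{"grip":0.091,"x":-0.02,"y":0.0,"z":0,"yaw":0},{"grip":0.091,"x":-0.034,"y":0,"z":0,"yaw":0},{"grip":0.091,"x":-0.034,"y":0,"z":0,"yaw":0},{"grip":0.091,"x":-0.034,"y":0,"z":0,"yaw":0},{"grip":0.091,"x":-0.034,"y":0,"z":0,"yaw":0}]'
python3 - <<'E'
from h import *
c=camera_model("wrist");im=grab_frame("wrist");cv2.imwrite("pics/g2.png",im[:,:,::-1])
X=[573,-250,116]
ce,st,_=blob("wrist","greenhat",proj("wrist",X,c),rad=40,im=im);W=onz("wrist",*ce,118,c);print(proj("wrist",X,c),ce,st,W)
f=foot(c,im,[573,-250]);print(f);print(state()["ee_pos"],go([*f["centre"],80],88))
E
```

```text
time_s: 44.63
ee_pos: [578.8, -17.9, 241.2]
ee_rot: [-180.0, 0.0, 88.0]
force: [0.7, -0.4, 0.1]
gripper_width: 90.9
gripper_force: 0.0
time_s: 45.05
ee_pos: [572.3, -208.0, 241.2]
ee_rot: [-180.0, 0.0, 88.0]
force: [0.5, -1.0, 0.1]
gripper_width: 91.0
gripper_force: 0.0
time_s: 45.47
ee_pos: [571.8, -238.4, 241.3]
ee_rot: [-180.0, -0.1, 88.1]
force: [-0.1, 0.3, -0.2]
gripper_width: 90.7
gripper_force: 0.0
[255.54572249 194.41840363] [254.76315789 197.92243767] [239 184  34  33 722] [ 572.12129592 -252.99945853  118.        ]
{'centre': array([ 574.1, -257.7]), 'yaw': 1.1, 'width': 57.7, 'edge': (np.int64(233), np.int64(277), 157)}
[ 571.86747862 -238.21021671  241.38084043] {'x': np.float64(-0.0194), 'y': np.float64(0.0029), 'z': np.float64(0.1614), 'yaw': np.float64(0.003)}
```

```bash
python3 -m crank '[{"grip":0.08,"x":-0.017,"y":0.002,"z":0,"yaw":0},{"grip":0.08,"x":-0.017,"y":0.002,"z":0.01,"yaw":0},{"grip":0.08,"x":-0.017,"y":0.002,"z":0.03,"yaw":0},{"grip":0.08,"x":-0.017,"y":0.002,"z":0.06,"yaw":0},{"grip":0.08,"x":-0.017,"y":0.002,"z":0.095,"yaw":0}]'
python3 -m crank '[{"grip":0.08,"x":0,"y":0,"z":0.02,"yaw":0},{"grip":0.08,"x":0,"y":0,"z":0.04,"yaw":0},{"grip":0.08,"x":0,"y":0,"z":0.056,"yaw":0},{"grip":0.08,"x":0,"y":0,"z":0.066,"yaw":0},{"grip":0.06,"x":0,"y":0,"z":0.066,"yaw":0}]'
python3 -m crank '[{"grip":0.05,"x":0,"y":0,"z":0,"yaw":0},{"grip":0.03,"x":0,"y":0,"z":0,"yaw":0},{"grip":0.03,"x":0,"y":0,"z":0,"yaw":0},{"grip":0.03,"x":0,"y":0,"z":0,"yaw":0},{"grip":0.03,"x":0,"y":0,"z":0,"yaw":0}]' 8
python3 -m crank '[{"grip":0.03,"x":0,"y":0,"z":0,"yaw":0},{"grip":0.03,"x":0,"y":0,"z":0,"yaw":0},{"grip":0.03,"x":0,"y":0,"z":0,"yaw":0},{"grip":0.03,"x":0,"y":0,"z":0,"yaw":0},{"grip":0.03,"x":0,"y":0,"z":0,"yaw":0}]' 15
```

```text
time_s: 45.93
ee_pos: [574.1, -257.0, 146.5]
ee_rot: [179.8, 0.1, 88.1]
force: [0.0, 0.4, -0.9]
gripper_width: 80.3
gripper_force: 0.0
time_s: 46.35
ee_pos: [571.6, -255.8, 77.5]
ee_rot: [-179.7, -0.1, 88.1]
force: [-0.0, -0.0, 0.1]
gripper_width: 75.4
gripper_force: 0.0
time_s: 46.77
ee_pos: [573.5, -257.1, 81.3]
ee_rot: [179.9, 0.0, 88.1]
force: [-1.3, -0.0, 1.1]
gripper_width: 42.8
gripper_force: 0.0
time_s: 47.18
ee_pos: [573.2, -257.0, 80.9]
ee_rot: [180.0, 0.0, 88.1]
force: [-1.3, 0.5, 4.5]
gripper_width: 35.8
gripper_force: 15.0
```

```bash
python3 -m crank '[{"grip":0.03,"x":0,"y":0,"z":-0.01,"yaw":0},{"grip":0.03,"x":0,"y":0,"z":-0.025,"yaw":0},{"grip":0.03,"x":0,"y":0,"z":-0.045,"yaw":0},{"grip":0.03,"x":0.01,"y":0,"z":-0.055,"yaw":0},{"grip":0.03,"x":0.03,"y":0,"z":-0.06,"yaw":0}]'
python3 -m crank '[{"grip":0.03,"x":0.03,"y":0,"z":0,"yaw":0},{"grip":0.03,"x":0.065,"y":0,"z":0,"yaw":0},{"grip":0.03,"x":0.1,"y":0,"z":0,"yaw":0},{"grip":0.03,"x":0.135,"y":0,"z":0,"yaw":0},{"grip":0.03,"x":0.17,"y":0,"z":0,"yaw":0}]'
python3 -c '
from h import *
print(go([581,144,135],89.2))'
```

```text
time_s: 47.6
ee_pos: [575.1, -228.2, 142.0]
ee_rot: [179.8, 0.1, 87.9]
force: [0.3, 0.1, -3.3]
gripper_width: 35.4
gripper_force: 15.0
time_s: 48.02
ee_pos: [579.2, -54.7, 140.1]
ee_rot: [-179.9, -0.0, 88.0]
force: [0.1, 0.3, -2.7]
gripper_width: 35.7
gripper_force: 15.0
{'x': np.float64(0.1986), 'y': np.float64(-0.005), 'z': np.float64(0.0051), 'yaw': np.float64(-0.02)}
```

```bash
python3 -m crank '[{"grip":0.03,"x":0.035,"y":-0.001,"z":0,"yaw":0},{"grip":0.03,"x":0.07,"y":-0.002,"z":0,"yaw":-0.02},{"grip":0.03,"x":0.105,"y":-0.003,"z":0,"yaw":-0.02},{"grip":0.03,"x":0.135,"y":-0.004,"z":0,"yaw":-0.02},{"grip":0.03,"x":0.165,"y":-0.005,"z":0,"yaw":-0.02}]'
python3 -m crank '[{"grip":0.03,"x":0.02,"y":0,"z":0,"yaw":0},{"grip":0.03,"x":0.034,"y":0,"z":0.01,"yaw":0},{"grip":0.03,"x":0.036,"y":0,"z":0.025,"yaw":0},{"grip":0.03,"x":0.036,"y":0,"z":0.04,"yaw":0},{"grip":0.03,"x":0.036,"y":0,"z":0.05,"yaw":0}]'
python3 -m crank '[{"grip":0.03,"x":0,"y":0,"z":0.002,"yaw":0},{"grip":0.03,"x":0,"y":0,"z":0.004,"yaw":0},{"grip":0.03,"x":0,"y":0,"z":0.006,"yaw":0},{"grip":0.03,"x":0,"y":0,"z":0.008,"yaw":0},{"grip":0.03,"x":0,"y":0,"z":0.008,"yaw":0}]'
```

```text
time_s: 48.43
ee_pos: [579.5, 110.5, 140.0]
ee_rot: [-179.9, -0.0, 89.2]
force: [-0.1, -0.4, -3.1]
gripper_width: 35.5
gripper_force: 15.0
time_s: 48.85
ee_pos: [579.5, 144.3, 88.0]
ee_rot: [-179.8, 0.1, 89.2]
force: [-0.2, -0.2, -2.6]
gripper_width: 35.7
gripper_force: 15.0
time_s: 49.27
ee_pos: [581.3, 143.8, 82.6]
ee_rot: [180.0, -0.0, 89.2]
force: [-0.1, 0.1, -1.5]
gripper_width: 35.9
gripper_force: 15.0
```

```bash
python3 -m crank '[{"grip":0.03,"x":0,"y":0,"z":0.001,"yaw":0},{"grip":0.03,"x":0,"y":0,"z":0.002,"yaw":0},{"grip":0.03,"x":0,"y":0,"z":0.002,"yaw":0},{"grip":0.03,"x":0,"y":0,"z":0.002,"yaw":0},{"grip":0.03,"x":0,"y":0,"z":0.002,"yaw":0}]' 8
python3 -m crank '[{"grip":0.03,"x":0,"y":0,"z":0.001,"yaw":0},{"grip":0.03,"x":0,"y":0,"z":0.001,"yaw":0},{"grip":0.04,"x":0,"y":0,"z":0.001,"yaw":0},{"grip":0.06,"x":0,"y":0,"z":0.001,"yaw":0},{"grip":0.091,"x":0,"y":0,"z":0.001,"yaw":0}]' 3
python3 -m crank '[{"grip":0.091,"x":0,"y":0,"z":0,"yaw":0},{"grip":0.091,"x":0,"y":0,"z":0,"yaw":0},{"grip":0.091,"x":0,"y":0,"z":0,"yaw":0},{"grip":0.091,"x":0,"y":0,"z":-0.03,"yaw":0},{"grip":0.091,"x":0,"y":0,"z":-0.06,"yaw":0}]' 
python3 -m crank '[{"grip":0.091,"x":0,"y":0,"z":-0.03,"yaw":0},{"grip":0.091,"x":0,"y":0,"z":-0.065,"yaw":0},{"grip":0.091,"x":0,"y":0,"z":-0.1,"yaw":0},{"grip":0.091,"x":-0.02,"y":0.0,"z":-0.1,"yaw":0},{"grip":0.091,"x":-0.05,"y":0.0,"z":-0.1,"yaw":0}]'
python3 - <<'E'
from h import *
c=camera_model("wrist");im=grab_frame("wrist");cv2.imwrite("pics/d3.png",im[:,:,::-1])
for k,X in(("greenhat",[581,144,116]),("yellow",[582,224,116])):
    ce,st,_=blob("wrist",k,proj("wrist",X,c),rad=35,im=im);print(k,proj("wrist",X,c),ce,st,onz("wrist",*ce,118,c))
print(go([577,-325,245],88))
E
```

```text
time_s: 49.68
ee_pos: [581.3, 144.1, 80.8]
ee_rot: [179.9, -0.0, 89.2]
force: [-1.9, -0.7, 0.4]
gripper_width: 35.7
gripper_force: 8.0
time_s: 50.1
ee_pos: [581.1, 144.1, 79.2]
ee_rot: [180.0, 0.0, 89.2]
force: [-0.0, -0.7, 0.2]
gripper_width: 50.4
gripper_force: 0.0
time_s: 50.52
ee_pos: [579.6, 143.7, 138.1]
ee_rot: [-179.7, 0.1, 89.2]
force: [1.4, 0.0, 0.2]
gripper_width: 84.2
gripper_force: 0.0
time_s: 50.93
ee_pos: [581.7, 95.7, 242.3]
ee_rot: [179.6, -0.1, 89.4]
force: [0.4, -0.6, -0.4]
gripper_width: 91.2
gripper_force: 0.0
greenhat [251.7882164 134.0248683] [251.97729618 134.10629515] [234 117  37  36 969] [581.18054427 144.08832155 118.        ]
yellow [251.96278367  51.17183769] [252.68186874  51.87986652] [235  35  37  35 899] [582.66057816 222.90041857 118.        ]
{'x': np.float64(-0.414), 'y': np.float64(0.0024), 'z': np.float64(-0.0042), 'yaw': np.float64(0.02)}
```

Green is good. Last one is blue.

```bash
python3 -m crank '[{"grip":0.091,"x":-0.038,"y":0,"z":0,"yaw":0},{"grip":0.091,"x":-0.077,"y":0,"z":0,"yaw":0},{"grip":0.091,"x":-0.115,"y":0,"z":0,"yaw":0},{"grip":0.091,"x":-0.154,"y":0,"z":0,"yaw":0},{"grip":0.091,"x":-0.19,"y":0,"z":0,"yaw":0.02}]'
python3 -m crank '[{"grip":0.091,"x":-0.038,"y":0,"z":0,"yaw":0},{"grip":0.091,"x":-0.077,"y":0.002,"z":0,"yaw":0},{"grip":0.091,"x":-0.115,"y":0.005,"z":0,"yaw":0},{"grip":0.091,"x":-0.154,"y":0.007,"z":0,"yaw":0},{"grip":0.091,"x":-0.19,"y":0.009,"z":0,"yaw":0}]'
python3 -m crank '[{"grip":0.091,"x":-0.02,"y":0.0,"z":0,"yaw":0},{"grip":0.091,"x":-0.034,"y":0,"z":0,"yaw":0},{"grip":0.091,"x":-0.034,"y":0,"z":0,"yaw":0},{"grip":0.091,"x":-0.034,"y":0,"z":0,"yaw":0},{"grip":0.091,"x":-0.034,"y":0,"z":0,"yaw":0}]'
python3 - <<'E'
from h import *
c=camera_model("wrist");im=grab_frame("wrist");cv2.imwrite("pics/b2.png",im[:,:,::-1])
X=[578,-341,116]
try:
    ce,st,_=blob("wrist","bluehat",proj("wrist",X,c),rad=40,im=im);W=onz("wrist",*ce,118,c);print(proj("wrist",X,c),ce,st,W)
except Exception as e:print(e)
f=foot(c,im,[578,-341]);print(f);print(state()["ee_pos"],go([*f["centre"],80],88))
E
```

```text
time_s: 51.4
ee_pos: [577.2, -97.9, 239.2]
ee_rot: [-180.0, 0.0, 88.0]
force: [1.0, 0.4, 0.4]
gripper_width: 91.0
gripper_force: 0.0
time_s: 51.82
ee_pos: [579.8, -288.3, 239.1]
ee_rot: [-180.0, 0.0, 88.0]
force: [0.6, 0.6, 0.7]
gripper_width: 91.2
gripper_force: 0.0
time_s: 52.23
ee_pos: [579.1, -318.6, 239.3]
ee_rot: [-180.0, -0.1, 88.1]
force: [0.4, -0.3, 0.4]
gripper_width: 90.9
gripper_force: 0.0
[253.50774359 205.45168038] [249.47058824 198.14509804] [233 184  34  33 255] [ 574.30403152 -332.61878012  118.        ]
{'centre': array([ 574.9, -337.4]), 'yaw': -0.6, 'width': 58.6, 'edge': (np.int64(228), np.int64(273), 157)}
[ 579.24537903 -318.37262206  239.51962415] {'x': np.float64(-0.0192), 'y': np.float64(-0.0037), 'z': np.float64(0.1595), 'yaw': np.float64(0.003)}
```

```bash
python3 -m crank '[{"grip":0.091,"x":-0.018,"y":-0.003,"z":0,"yaw":0},{"grip":0.091,"x":-0.018,"y":-0.003,"z":0.01,"yaw":0},{"grip":0.091,"x":-0.018,"y":-0.003,"z":0.03,"yaw":0},{"grip":0.091,"x":-0.018,"y":-0.003,"z":0.06,"yaw":0},{"grip":0.091,"x":-0.018,"y":-0.003,"z":0.095,"yaw":0}]'
python3 -m crank '[{"grip":0.091,"x":0,"y":0,"z":0.02,"yaw":0},{"grip":0.091,"x":0,"y":0,"z":0.04,"yaw":0},{"grip":0.091,"x":0,"y":0,"z":0.056,"yaw":0},{"grip":0.08,"x":0,"y":0,"z":0.064,"yaw":0},{"grip":0.06,"x":0,"y":0,"z":0.064,"yaw":0}]'
python3 -m crank '[{"grip":0.05,"x":0,"y":0,"z":0,"yaw":0},{"grip":0.03,"x":0,"y":0,"z":0,"yaw":0},{"grip":0.03,"x":0,"y":0,"z":0,"yaw":0},{"grip":0.03,"x":0,"y":0,"z":0,"yaw":0},{"grip":0.03,"x":0,"y":0,"z":0,"yaw":0}]' 8
python3 -m crank '[{"grip":0.03,"x":0,"y":0,"z":0,"yaw":0},{"grip":0.03,"x":0,"y":0,"z":0,"yaw":0},{"grip":0.03,"x":0,"y":0,"z":0,"yaw":0},{"grip":0.03,"x":0,"y":0,"z":0,"yaw":0},{"grip":0.03,"x":0,"y":0,"z":0,"yaw":0}]' 15
```

```text
time_s: 52.7
ee_pos: [576.6, -336.8, 144.9]
ee_rot: [179.8, 0.1, 88.1]
force: [0.8, -0.7, 0.4]
gripper_width: 90.8
gripper_force: 0.0
time_s: 53.12
ee_pos: [574.3, -335.9, 77.9]
ee_rot: [-179.8, -0.2, 88.1]
force: [-1.0, -1.1, 0.1]
gripper_width: 80.7
gripper_force: 0.0
time_s: 53.53
ee_pos: [575.8, -338.2, 81.3]
ee_rot: [179.9, 0.0, 88.0]
force: [-0.4, 0.4, -0.3]
gripper_width: 47.0
gripper_force: 0.0
time_s: 53.95
ee_pos: [575.2, -338.1, 80.6]
ee_rot: [-180.0, 0.0, 88.1]
force: [-1.3, -0.8, 2.9]
gripper_width: 35.5
gripper_force: 15.0
```

```bash
python3 -m crank '[{"grip":0.03,"x":0,"y":0,"z":-0.01,"yaw":0},{"grip":0.03,"x":0,"y":0,"z":-0.025,"yaw":0},{"grip":0.03,"x":0,"y":0,"z":-0.045,"yaw":0},{"grip":0.03,"x":0.01,"y":0,"z":-0.055,"yaw":0},{"grip":0.03,"x":0.03,"y":0,"z":-0.06,"yaw":0}]'
python3 -m crank '[{"grip":0.03,"x":0.03,"y":0,"z":0,"yaw":0},{"grip":0.03,"x":0.065,"y":0,"z":0,"yaw":0},{"grip":0.03,"x":0.1,"y":0,"z":0,"yaw":0},{"grip":0.03,"x":0.135,"y":0,"z":0,"yaw":0},{"grip":0.03,"x":0.17,"y":0,"z":0,"yaw":0}]'
python3 -c '
from h import *
print(go([581,64,135],89.2))'
```

```text
time_s: 54.37
ee_pos: [577.5, -309.5, 142.4]
ee_rot: [179.8, 0.1, 87.9]
force: [-0.3, 0.5, -2.0]
gripper_width: 35.5
gripper_force: 15.0
time_s: 54.78
ee_pos: [581.8, -135.7, 140.4]
ee_rot: [180.0, -0.0, 88.0]
force: [0.8, 0.5, -1.6]
gripper_width: 35.4
gripper_force: 15.0
{'x': np.float64(0.1996), 'y': np.float64(-0.0077), 'z': np.float64(0.0054), 'yaw': np.float64(-0.02)}
```

```bash
python3 -m crank '[{"grip":0.03,"x":0.035,"y":-0.001,"z":0,"yaw":0},{"grip":0.03,"x":0.07,"y":-0.003,"z":0,"yaw":-0.02},{"grip":0.03,"x":0.105,"y":-0.005,"z":0,"yaw":-0.02},{"grip":0.03,"x":0.135,"y":-0.007,"z":0,"yaw":-0.02},{"grip":0.03,"x":0.165,"y":-0.008,"z":0,"yaw":-0.02}]'
python3 -m crank '[{"grip":0.03,"x":0.02,"y":0,"z":0,"yaw":0},{"grip":0.03,"x":0.034,"y":0,"z":0.01,"yaw":0},{"grip":0.03,"x":0.036,"y":0,"z":0.025,"yaw":0},{"grip":0.03,"x":0.036,"y":0,"z":0.04,"yaw":0},{"grip":0.03,"x":0.036,"y":0,"z":0.05,"yaw":0}]'
python3 -m crank '[{"grip":0.03,"x":0,"y":0,"z":0.002,"yaw":0},{"grip":0.03,"x":0,"y":0,"z":0.004,"yaw":0},{"grip":0.03,"x":0,"y":0,"z":0.006,"yaw":0},{"grip":0.03,"x":0,"y":0,"z":0.008,"yaw":0},{"grip":0.03,"x":0,"y":0,"z":0.008,"yaw":0}]'
```

```text
time_s: 55.2
ee_pos: [578.9, 29.6, 140.4]
ee_rot: [-180.0, -0.0, 89.2]
force: [0.0, -0.3, -2.2]
gripper_width: 35.3
gripper_force: 15.0
time_s: 55.62
ee_pos: [579.1, 63.5, 88.3]
ee_rot: [-179.9, 0.0, 89.2]
force: [-0.1, 0.1, -2.3]
gripper_width: 35.6
gripper_force: 15.0
time_s: 56.03
ee_pos: [580.6, 62.8, 82.6]
ee_rot: [180.0, 0.0, 89.2]
force: [0.7, -0.3, -2.4]
gripper_width: 35.6
gripper_force: 15.0
```

```bash
python3 -m crank '[{"grip":0.03,"x":0,"y":0,"z":0.001,"yaw":0},{"grip":0.03,"x":0,"y":0,"z":0.002,"yaw":0},{"grip":0.03,"x":0,"y":0,"z":0.002,"yaw":0},{"grip":0.03,"x":0,"y":0,"z":0.002,"yaw":0},{"grip":0.03,"x":0,"y":0,"z":0.002,"yaw":0}]' 8
python3 -m crank '[{"grip":0.03,"x":0,"y":0,"z":0.001,"yaw":0},{"grip":0.03,"x":0,"y":0,"z":0.001,"yaw":0},{"grip":0.04,"x":0,"y":0,"z":0.001,"yaw":0},{"grip":0.06,"x":0,"y":0,"z":0.001,"yaw":0},{"grip":0.091,"x":0,"y":0,"z":0.001,"yaw":0}]' 3
python3 -m crank '[{"grip":0.091,"x":0,"y":0,"z":0,"yaw":0},{"grip":0.091,"x":0,"y":0,"z":0,"yaw":0},{"grip":0.091,"x":0,"y":0,"z":0,"yaw":0},{"grip":0.091,"x":0,"y":0,"z":-0.03,"yaw":0},{"grip":0.091,"x":0,"y":0,"z":-0.06,"yaw":0}]' 
python3 -m crank '[{"grip":0.091,"x":0,"y":0,"z":-0.03,"yaw":0},{"grip":0.091,"x":0,"y":0,"z":-0.065,"yaw":0},{"grip":0.091,"x":0,"y":0,"z":-0.1,"yaw":0},{"grip":0.091,"x":-0.03,"y":0.0,"z":-0.1,"yaw":0},{"grip":0.091,"x":-0.07,"y":0.0,"z":-0.1,"yaw":0}]' 
python3 -m crank '[{"grip":0.091,"x":-0.04,"y":0,"z":0,"yaw":0},{"grip":0.091,"x":-0.08,"y":0,"z":0,"yaw":0},{"grip":0.091,"x":-0.12,"y":0,"z":0,"yaw":0},{"grip":0.091,"x":-0.16,"y":0,"z":0,"yaw":0},{"grip":0.091,"x":-0.2,"y":0,"z":0,"yaw":0}]' 
python3 -m crank '[{"grip":0.091,"x":0,"y":0,"z":0,"yaw":0},{"grip":0.091,"x":0,"y":0,"z":0,"yaw":0},{"grip":0.091,"x":0,"y":0,"z":0,"yaw":0},{"grip":0.091,"x":0,"y":0,"z":0,"yaw":0},{"grip":0.091,"x":0,"y":0,"z":0,"yaw":0}]'
python3 - <<'E'
from h import *
t=grab_frame("top");s=grab_frame("scene")
a=cv2.resize(t[100:230,120:320],(400,260),interpolation=cv2.INTER_CUBIC);b=cv2.resize(s[130:310,150:427],(400,260),interpolation=cv2.INTER_CUBIC)
cv2.imwrite("pics/fin.png",np.hstack([a,b])[:,:,::-1])
E
```

```text
time_s: 56.45
ee_pos: [580.6, 63.1, 80.6]
ee_rot: [180.0, 0.0, 89.2]
force: [-0.5, -0.4, -0.5]
gripper_width: 35.2
gripper_force: 8.0
time_s: 56.87
ee_pos: [580.5, 63.1, 79.3]
ee_rot: [180.0, 0.0, 89.2]
force: [0.2, -0.4, 0.0]
gripper_width: 50.5
gripper_force: 0.0
time_s: 57.28
ee_pos: [578.9, 62.9, 138.2]
ee_rot: [-179.7, 0.0, 89.2]
force: [1.0, -0.2, -0.3]
gripper_width: 84.1
gripper_force: 0.0
time_s: 57.7
ee_pos: [580.9, -5.4, 242.4]
ee_rot: [179.6, -0.0, 89.5]
force: [-0.2, -0.6, -1.5]
gripper_width: 91.1
gripper_force: 0.0
time_s: 58.12
ee_pos: [576.2, -208.8, 239.4]
ee_rot: [180.0, 0.0, 89.2]
force: [0.5, 0.9, 0.5]
gripper_width: 91.1
gripper_force: 0.0
time_s: 58.53
ee_pos: [576.7, -205.4, 239.4]
ee_rot: [-180.0, -0.0, 89.3]
force: [0.2, 0.5, -0.6]
gripper_width: 91.0
gripper_force: 0.0
```

View pics/fin.png

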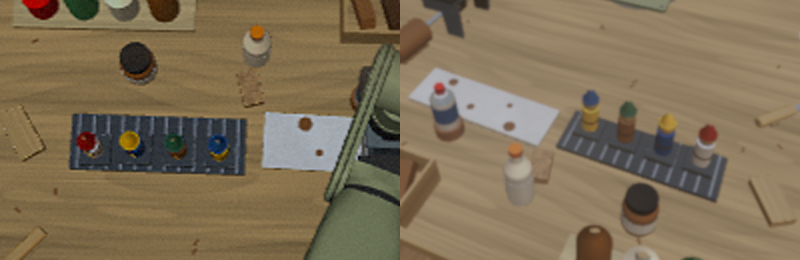

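All four figures stand upright on the drying board (left view: hats at (87,142), (130,143), (175,146) and (219,147)), and the arm is clear.

```bash
python3 -c '
from workcell import *
print(job_done())'
```

```text
the job is handed in; nothing more can be done
None
```

I handed the job in at about 58 s: all four figures were stood on the spray board, the nozzle cap was pressed fully down and let up, and the last pictures show all four upright on the drying board with the arm clear; no verdict came back.

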